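# Build a slider burger on the warming plate and set it to low heat

## Robot

A 7-joint arm with a two-finger parallel gripper is mounted at the origin on a cart in front of the work surface, level with it; the furniture and walls round the work are solid. World frame = base frame: x ahead of the robot, y to its left, z up, the work surface at z = 0. Lengths are in m, angles in rad, forces in N, time in s.
With the tool pointing down it reaches from about 0.425 to 1.025 m from the base axis. Payload 9.4 kg.
Tool frame: the origin (TCP) lies on the centre line of the jaws, within the pads' length; the fingertips stand 14 mm ahead of it and the grasp point (between the pads) lies 5 mm behind it; y points along the fingers, z is the direction in which the jaws open and shut, and the axes are right-handed (so a half turn about y gives the same grasp; the last joint's range is limited). The gripper opens to 85 mm and grips with 20 to 120 N. Pads are 22 mm wide; open, the fingers measure 114 mm over their backs; the gripper's body (76 mm by 85 mm) begins 54 mm behind the grasp point. The pads swing forward as they close: fully open they stand 13 mm farther back than shut.
Start: joints at [-1.276, 0.599, -0.003, 1.599, 0.002, 0.943, -0.08], TCP at [0.263, 0.675, 0.245] pointing down, gripper open.
Joint ranges: [-2.57, 2.57], [-0.35, 1.97], [-1.29, 1.29], [0.11, 2.56], [-1.05, 4.19], [0.11, 1.86], [-2.63, 2.63]. Speed limits (rad/s): [2.22, 2.22, 3.01, 3.01, 3.14, 3.14, 3.14].

## Interface

Orientations are given as a unit quaternion [x, y, z, w].
In Python, from workcell import ctrl, cams, order gives the robot as it stands. The module is installed in compiled form; this text tells all that it offers.
- The arm moves only by the shell command python3 -m inch 'ROWS' [FORCE]. ROWS is JSON, one flat list of numbers, 7 for each row, row after row: the shift along the tool's x, y, z in mm, then the turn, a rotation vector about the tool's x, y, z in rad, then the opening, from 0 (shut) to 1 (fully open). A call has 1 to 5 rows; each row shifts and turns the commanded pose from where the row before left it, along the tool's axes as they then stand; what a row does not reach is not made up. A row lasts 1/12 s, in which the tool goes at most 41.7 mm and 7.16 degrees, less where a joint would pass 70% of its speed; a pose out of reach is approached as far as the arm can. A call is refused whole if a number of a shift passes 41.7 or a number of a turn 0.125, either way. A call with a gripper value outside its range is refused whole. The fingers move at their own pace and stop on an object; FORCE is the grip in N (left out, the last holds). Time passes only in rows, so rows that do not move let the fingers close. It gives the time, the measured TCP pose, the force and the opening at its end, in the units of the state.
- ctrl.sense(): the state, without advancing time (a new reading comes with each control period).
- cams.get_image(name): name is "scene" or "top" or "wrist"; returns a dict with "color" (400x640x3 uint8, red, green, blue), "fx", "fy", "cx", "cy" (pixels), "distortion" ([k1, k2, p1, p2, k3] as OpenCV has them; the pictures are not rectified), "R" (3x3) and "t" (3): a world point X has camera coordinates R X + t. Camera axes: x right, y down, z forward; pixel columns grow to the right and rows downward; lengths in m; the calibration is good to about 2 mm. A picture is of the moment at which its call begins. There is no depth.
- order.hand_in(): hands the job in, once; it reports no verdict.
The state is a dict: "clock": time; "joint_positions": joint angles; "qd": joint speeds; "tau": joint torques, N m; "eef_pos": TCP position; "eef_rot": TCP orientation; "wrist_force": force on the tool from outside, world axes, zero at the start; "moment": the same for the moment, N m; "opening": finger opening in m.
Only numpy, scipy, OpenCV 4.12 (cv2) and the standard library are available. Lean on these libraries where they do the work, as an engineer would, in place of code of your own. Each camera call takes 0.05 s, during which the arm holds its last target.

## Task

Build the small burger on the white plate that stands on the warming plate: first the flat bottom half of the bun, then the meat patty, then the round slice of cheese, then the domed top half of the bun with its dome up, every layer lying flat and centred on the one below and the whole stack in the middle of the plate. When it is built, press the middle key of the warming plate (low heat) fully down so that it stays down and the off key pops up. Leave the plate in its place on the warming plate and do not disturb the salt shaker, the tomato and the garlic.

Things in the scene. Friction and masses are not known exactly. Their poses are not given: they have to be found in the camera images.
- heel_c (a point): Flat bottom half of a small bun: a disc 64 mm across and 18 mm thick with a pale flat cut face on top. The point is its centre, 9 mm above its underside; z is up through its thickness.
- patty_c (a point): Meat patty: a dark disc 66 mm across and 14 mm thick. The point is its centre, 7 mm above its underside; z is up through its thickness.
- cheese_c (a point): Round slice of firm cheese: a smooth disc 60 mm across and 10 mm thick, the thinnest and smallest layer. The point is its centre, 5 mm above its underside; z is up through its thickness.
- crown_c (a point): Domed top half of the bun with seeds: 66 mm across, 28 mm high, flat underside; the side is upright for the lowest 14 mm, above that it domes inward. The point lies on its axis, half-way up (14 mm above its underside); z points to the dome.
- prep_board: Small wooden board, 250 x 170 x 16 mm, fixed; the four layers lie flat on it in two rows of two, which layer lies where changes. Origin at the centre of its underside on the worktop, top 16 mm above; x along its 250 mm length (away from the robot), y along its 170 mm width. Neighbouring layers lie about 104 mm apart along its x and 86 mm along its y.
- plate_in (a point): White round plate, 156 mm across and 13 mm high, loose, standing in the middle of the warming plate's hot disc; the point is the centre of the plate's flat inner floor (flat within 42 mm of the point), on which the stack is built; z is up. The rim rises 8 mm above it.
- warmer: Electric warming plate, a black housing 240 x 176 x 40 mm, fixed; a round dark hot disc 158 mm across on top at 46 mm height carries the plate. Origin at worktop height under the housing; x points to its back (away from the robot), y to its left as seen by the robot. The three keys lie in a row along y on the lower front step (26 mm high), 91 mm in front (-x) of the origin.
- key_low_top (a point): Middle key (low heat), marked with one dot: centre of its flat top, which measures 40 mm along the warmer's x and 31 mm along its y; it stands 40 mm above the worktop when up and sinks 9 mm when down. The three keys are 37 mm apart.
- key_low (a joint): Sinking of the middle key in m: 0 is up, 0.009 fully down. It takes about 5 N to push; past half-way it snaps down, stays, and lifts whichever key was down.
- key_off (a joint): Sinking of the left key (off, marked with a ring; at the warmer's +y side) in m: 0 is up, 0.009 down. It is down at the start.
- key_high (a joint): Sinking of the right key (high heat, marked with two dots; at the warmer's -y side) in m: 0 is up, 0.009 down. It is up at the start.
- salt_shaker: Salt shaker, 44 mm across, 90 mm high, standing behind the board; origin at the centre of its underside. A bystander.
- tomato: Tomato, 56 mm across, behind the board; origin at its underside. A bystander.
- garlic: Bulb of garlic, 55 mm across and high, behind the warming plate; origin at its underside. A bystander.

How it is judged:
By the outcome, as a careful person would: the job done as asked, in the order asked, and still so for the second after the job is handed in, with the robot touching nothing.
It also fails if it takes over 67 s, if anything falls off the work surface, if the arm or the gripper's body presses on something with over 40 N, if the wrist force passes 120 N, or if a joint passes its speed limit or range.

## Working session

There is one attempt and no reset: what is moved stays moved. The work goes in short steps, Python scripts to look and compute and a shell command to move; the robot and the scene stay as the last step left them, time stands still between calls to the robot, and variables do not carry over. Pictures are saved under pics/ and viewed, and the job is handed in when it is done.

```bash
mkdir -p pics; python3 - <<'E'
from workcell import ctrl,cams
import cv2,numpy as np
print(ctrl.sense())
for n in ["scene","top","wrist"]:
    d=cams.get_image(n); cv2.imwrite(f"pics/{n}0.png",d["color"][:,:,::-1])
    print(n,{k:(np.round(v,4).tolist()) for k,v in d.items() if k!="color"})
E
```

```text
{'clock': 0.0, 'joint_positions': array([-1.2756894 ,  0.60011671, -0.00251894,  1.60012029,  0.00178476,
        0.94290339, -0.07979947]), 'qd': array([-0.00068256, -0.00122635,  0.00064021,  0.00075656,  0.0008021 ,
       -0.00083021,  0.00015107]), 'tau': array([ 2.49612340e-04, -7.76471472e+01,  1.56521458e+00, -2.58009785e+01,
        1.23856607e-02,  8.93806777e-03, -4.36576642e-06]), 'eef_pos': array([0.26325413, 0.67503836, 0.24442679]), 'eef_rot': array([ 0.69546895, -0.13073804,  0.13063651, -0.69438073]), 'wrist_force': array([-0.03315538, -0.39184836,  0.14142498]), 'moment': array([ 0.01434757,  0.014176  , -0.01860493]), 'opening': 0.08526850259766325}
scene {'fx': 476.5709, 'fy': 476.5709, 'cx': 326.344, 'cy': 199.9977, 'distortion': [0.0105, 0.0, 0.0, 0.0, 0.0], 'R': [[-0.8338, -0.5521, -0.0077], [-0.3756, 0.5774, -0.7249], [0.4047, -0.6015, -0.6888]], 't': [0.2848, 0.3853, 0.5951]}
top {'fx': 481.1794, 'fy': 481.1794, 'cx': 316.9, 'cy': 197.0346, 'distortion': [0.0144, 0.0, 0.0, 0.0, 0.0], 'R': [[-0.0215, -0.9984, 0.0516], [-0.9836, 0.0119, -0.1801], [0.1792, -0.0546, -0.9823]], 't': [-0.249, 0.5193, 1.0138]}
wrist {'fx': 345.6793, 'fy': 345.6793, 'cx': 319.6445, 'cy': 200.3172, 'distortion': [-0.0081, 0.0, 0.0, 0.0, 0.0], 'R': [[0.3628, 0.9319, -0.0007], [0.8945, -0.348, 0.2805], [0.2611, -0.1024, -0.9599]], 't': [-0.725, -0.0377, 0.3788]}
```

View pics/scene0.png

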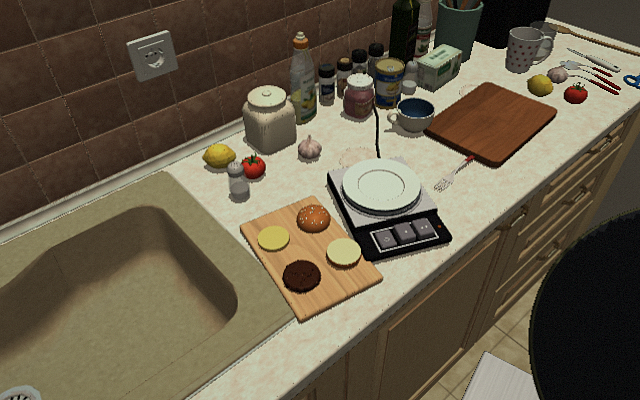

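View pics/top0.png

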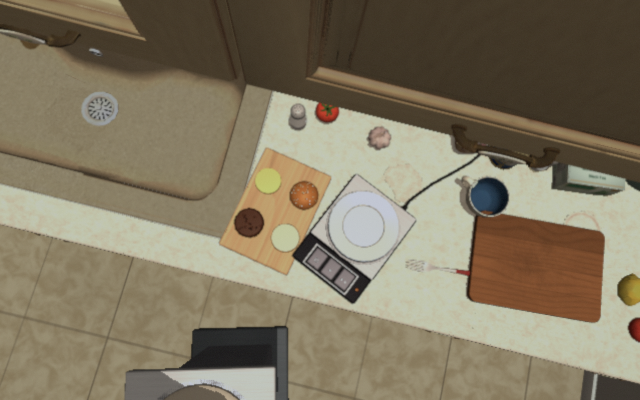

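View pics/wrist0.png

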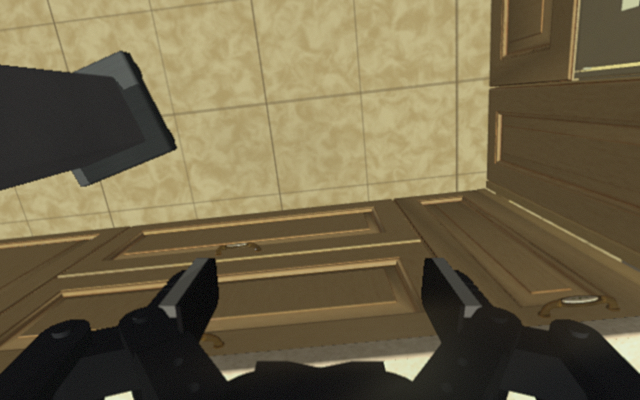

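```bash
cat > h.py <<'E'
from workcell import ctrl,cams
import cv2,numpy as np
from scipy.optimize import least_squares
from scipy.spatial.transform import Rotation as Ro
def proj(d,P):
    K=np.array([[d["fx"],0,d["cx"]],[0,d["fy"],d["cy"]],[0,0,1]])
    return cv2.projectPoints(np.asarray(P,float).reshape(-1,1,3),cv2.Rodrigues(np.array(d["R"]))[0],np.array(d["t"],float),K,np.array(d["distortion"],float))[0].reshape(-1,2)
def ray(d,uv,z):
    K=np.array([[d["fx"],0,d["cx"]],[0,d["fy"],d["cy"]],[0,0,1]])
    n=cv2.undistortPoints(np.array([[uv]],float),K,np.array(d["distortion"],float)).ravel()
    R=np.array(d["R"]);c=-R.T@np.array(d["t"]);v=R.T@np.array([n[0],n[1],1])
    return c+v*(z-c[2])/v[2]
def cyl(x,y,prof):
    a=np.linspace(0,2*np.pi,60,endpoint=False)
    return np.concatenate([np.c_[x+r*np.cos(a),y+r*np.sin(a),0*a+z] for z,r in prof])
def hullstat(d,x,y,prof):
    h=cv2.convexHull(proj(d,cyl(x,y,prof)).astype(np.float32)); m=cv2.moments(h)
    return np.array([m["m10"]/m["m00"],m["m01"]/m["m00"]]),m["m00"]
E
python3 - <<'E'
from h import *
for n,s,c in [("top",5,(210,140,420,310)),("scene",3,(230,140,460,330))]:
    im=cv2.imread(f"pics/{n}0.png")[c[1]:c[3],c[0]:c[2]]
    s=min(800/im.shape[1],600/im.shape[0]); cv2.imwrite(f"pics/{n}c.png",cv2.resize(im,None,fx=s,fy=s,interpolation=2)); print(s)
E
```

```text
3.5294117647058822
3.1578947368421053
```

View pics/topc.png

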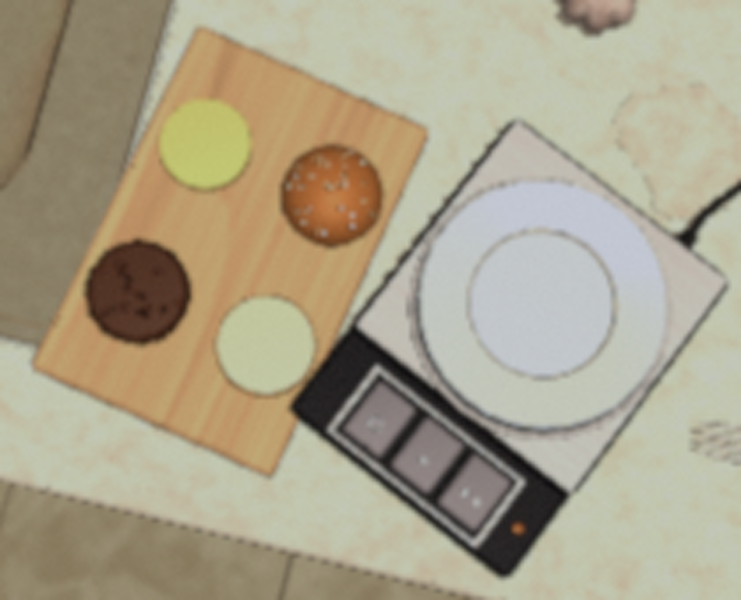

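View pics/scenec.png

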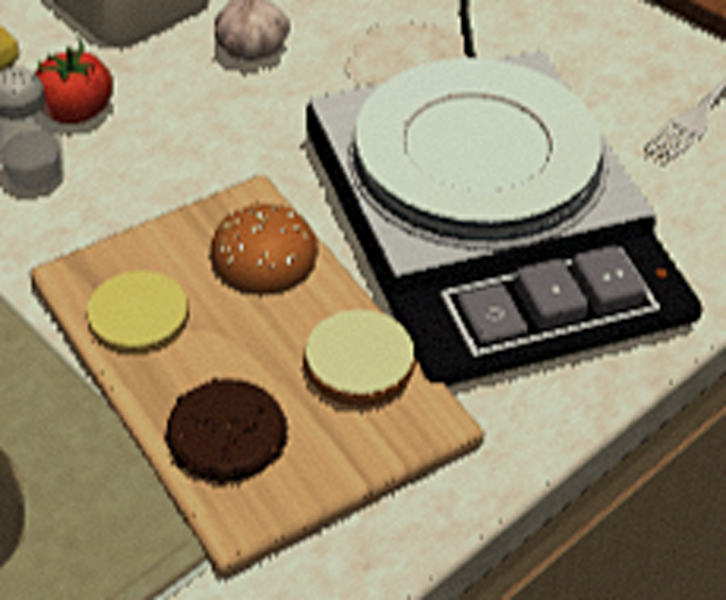

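```bash
cat >> h.py <<'E'
def score(d,g,x,y,prof):
    h=cv2.convexHull(proj(d,cyl(x,y,prof)).astype(np.float32)).reshape(-1,2)
    c=h.mean(0);n=(h-c)/np.linalg.norm(h-c,axis=1,keepdims=True)
    s=lambda p:cv2.remap(g,p[:,0].astype(np.float32).reshape(-1,1),p[:,1].astype(np.float32).reshape(-1,1),1).reshape(-1,3).astype(float)
    return np.linalg.norm(s(h+n*1.)-s(h-n*1.),axis=1).mean()
def fit(d,x,y,prof,R=0.012):
    g=cv2.GaussianBlur(d["color"],(3,3),0); best=None
    for st,rr in [(0.002,R),(0.0005,0.002)]:
        b=max(((score(d,g,x+i,y+j,prof),x+i,y+j) for i in np.arange(-rr,rr+1e-9,st) for j in np.arange(-rr,rr+1e-9,st)))
        x,y=b[1],b[2]
    return x,y,b[0]
PR={"heel":[(.016,.032),(.034,.032)],"patty":[(.016,.033),(.030,.033)],"cheese":[(.016,.030),(.026,.030)],"crown":[(.016,.033),(.030,.033),(.037,.029),(.042,.018),(.044,.006)]}
E
python3 - <<'E'
from h import *
T=cams.get_image("top");S=cams.get_image("scene")
o=lambda u,v:(210+u/3.5294,140+v/3.5294); q=lambda u,v:(230+u/3.1579,140+v/3.1579)
px={"cheese":(205,144),"patty":(138,291),"heel":(266,345),"crown":(332,195)}
for k,p in px.items():
    w=ray(T,o(*p),PR[k][-1][0])
    a=fit(T,w[0],w[1],PR[k]); b=fit(S,w[0],w[1],PR[k])
    print(k,np.round(w,4),np.round(a,4),np.round(b,4))
# plate : rim outer circle r=78 z=.059 ; floor circle
w=ray(T,o(542,304),.051)
pr=[(.057,.078),(.059,.078)]
print("plate",w,ray(S,q(479,137),.051),fit(T,w[0],w[1],pr),fit(S,w[0],w[1],pr))
for nm,a,b in [("off",(379,421),(492,311)),("low",(429,459),(552,290)),("high",(478,494),(611,275))]:
    z=.031 if nm=="off" else .040
    print(nm,ray(T,o(*a),z),ray(S,q(*b),z))
for nm,a in [("bFL",(33,368)),("bFR",(272,476)),("bBR",(428,131)),("bBL",(200,27))]: print(nm,ray(T,o(*a),.016))
for nm,a,z in [("wfr",(508,577),.026),("wfl",(293,408),.026),("wbr",(727,286),.04),("wbl",(517,121),.04)]: print(nm,ray(T,o(*a),z))
s=ctrl.sense();print(Ro.from_quat(s["eef_rot"]).as_matrix().round(3))
E
```

```text
cheese [ 0.559  -0.1487  0.026 ] [ 0.564  -0.1472 25.9041] [ 0.5615 -0.1507 62.8851]
patty [ 0.4636 -0.1065  0.03  ] [ 4.646000e-01 -1.050000e-01  1.157059e+02] [ 4.646000e-01 -1.065000e-01  1.287737e+02]
heel [ 0.4277 -0.1868  0.034 ] [ 0.4257 -0.1868 46.9685] [  0.4307  -0.1888 105.4659]
crown [ 0.5212 -0.2296  0.044 ] [ 0.5257 -0.2291 77.0508] [  0.5267  -0.2326 113.0509]
plate [ 0.44888998 -0.35978472  0.051     ] [ 0.45075657 -0.36823634  0.051     ] (np.float64(0.4513899772043159), np.float64(-0.3597847172037857), np.float64(45.67263066300366)) (np.float64(0.4508899772043159), np.float64(-0.3637847172037857), np.float64(99.59846197477175))
off [ 0.37909901 -0.25706788  0.031     ] [ 0.37998736 -0.25777241  0.031     ]
low [ 0.35465978 -0.28712724  0.04      ] [ 0.35518233 -0.2839977   0.04      ]
high [ 0.33265627 -0.31694928  0.04      ] [ 0.33146491 -0.31383966  0.04      ]
bFL [ 0.41735571 -0.03946395  0.016     ]
bFR [ 0.34676025 -0.18962028  0.016     ]
bBR [ 0.56845585 -0.29422708  0.016     ]
bBL [ 0.64020197 -0.1452469   0.016     ]
wfr [ 0.28158331 -0.33557437  0.026     ]
wfl [ 0.38850182 -0.20332626  0.026     ]
wbr [ 0.45994849 -0.48053571  0.04      ]
wbl [ 0.56908328 -0.3498871   0.04      ]
[[ 0.932 -0.     0.363]
 [-0.363 -0.001  0.932]
 [ 0.    -1.    -0.001]]
```

```bash
cat >> h.py <<'E'
def plan(x,y,z,yaw,op,n=5,step=40,turn=.12,cmd=None):
    """yaw: world angle (deg) of tool z axis, mod 180 nearest to current. prints rows"""
    s=ctrl.sense();p=np.array(s["eef_pos"]);R=Ro.from_quat(s["eef_rot"]).as_matrix()
    if abs(R[0,1])>.02 or abs(R[1,1])>.02: print("tilt",R[:,1].round(3))
    a=np.arctan2(R[1,2],R[0,2]); da=np.radians(yaw)-a
    da=(da+np.pi)%(2*np.pi)-np.pi
    rows=[];tgt=np.array([x,y,z])
    N=int(np.ceil(max(np.linalg.norm(tgt-p)*1000/step,abs(da)/turn,1)))
    for i in range(min(N,n)):
        ax=np.array([-np.sin(a)*-1,-np.cos(a),0]);az=np.array([np.cos(a),np.sin(a),0])
        d=(tgt-p)/(N-i)*1000
        sx,sy,sz=np.round([d@ax,-d[2],d@az]).astype(int)
        t=round(da/(N-i),3)
        p=p+(sx*ax+sz*az)/1000-np.array([0,0,sy/1000]); a+=t;da-=t
        rows.append(f"{sx},{sy},{sz},0,{-t:g},0,{op}")
    print("need",N,"clock",round(s["clock"],2),"pos",p0(s),"\n["+",  ".join(rows)+"]")
def p0(s):
    R=Ro.from_quat(s["eef_rot"]).as_matrix()
    return np.round(s["eef_pos"],4),"yaw",round(np.degrees(np.arctan2(R[1,2],R[0,2])),1),"F",np.round(s["wrist_force"],1),"op",round(s["opening"],4)
E
python3 -c "
from h import *
plan(.5,.3,.2,20,1)
plan(.5,.3,.2,20,1,n=99)"
```

```text
need 12 clock 0.25 pos (array([0.2634, 0.6753, 0.2449]), 'yaw', np.float64(68.7), 'F', array([0.2, 0. , 0. ]), 'op', 0.0854) 
[30,4,-22,0,0.071,0,1,  31,4,-20,0,0.071,0,1,  33,4,-18,0,0.071,0,1,  34,4,-15,0,0.071,0,1,  35,4,-13,0,0.071,0,1]
need 12 clock 0.25 pos (array([0.2634, 0.6753, 0.2449]), 'yaw', np.float64(68.7), 'F', array([0.2, 0. , 0. ]), 'op', 0.0854) 
[30,4,-22,0,0.071,0,1,  31,4,-20,0,0.071,0,1,  33,4,-18,0,0.071,0,1,  34,4,-15,0,0.071,0,1,  35,4,-13,0,0.071,0,1,  35,4,-10,0,0.071,0,1,  36,3,-8,0,0.071,0,1,  36,4,-5,0,0.071,0,1,  37,3,-2,0,0.07,0,1,  37,4,0,0,0.071,0,1,  37,3,3,0,0.07,0,1,  36,4,5,0,0.071,0,1]
```

```bash
python3 -m inch '[30,4,-22,0,0.07,0,1,  31,4,-20,0,0.07,0,1,  33,4,-18,0,0.07,0,1,  34,4,-15,0,0.07,0,1,  35,4,-13,0,0.07,0,1]'; python3 -m inch '[35,4,-10,0,0.07,0,1,  36,3,-8,0,0.07,0,1,  36,4,-5,0,0.07,0,1,  37,3,-2,0,0.07,0,1,  37,4,0,0,0.07,0,1]'; python3 -c "
from h import *
plan(.428,-.188,.16,-25,1,n=99)"
```

```text
clock: 0.67
eef_pos: [0.3636, 0.5166, 0.2252]
eef_rot: [-0.661, 0.251, -0.251, 0.661]
wrist_force: [0.6, 1.2, -0.4]
opening: 0.0853
clock: 1.08
eef_pos: [0.463, 0.3622, 0.2074]
eef_rot: [-0.607, 0.362, -0.362, 0.608]
wrist_force: [0.5, -0.3, 0.1]
opening: 0.0854
need 14 clock 1.08 pos (array([0.463 , 0.3622, 0.2074]), 'yaw', np.float64(28.4), 'F', array([ 0.5, -0.3,  0.1]), 'op', 0.0854) 
[33,3,-21,0,0.067,0,1,  35,3,-19,0,0.067,0,1,  36,3,-16,0,0.067,0,1,  37,3,-14,0,0.066,0,1,  38,4,-11,0,0.067,0,1,  38,3,-9,0,0.066,0,1,  39,4,-6,0,0.067,0,1,  39,3,-4,0,0.066,0,1,  39,4,-1,0,0.067,0,1,  39,3,2,0,0.066,0,1,  39,4,4,0,0.067,0,1,  39,3,7,0,0.066,0,1,  38,4,9,0,0.067,0,1,  38,3,12,0,0.066,0,1]
```

```bash
python3 -m inch '[33,3,-21,0,0.067,0,1,  35,3,-19,0,0.067,0,1,  36,3,-16,0,0.067,0,1,  37,3,-14,0,0.067,0,1,  38,4,-11,0,0.067,0,1]'; python3 -m inch '[38,3,-9,0,0.067,0,1,  39,4,-6,0,0.067,0,1,  39,3,-4,0,0.067,0,1,  39,4,-1,0,0.067,0,1,  39,3,2,0,0.067,0,1]';python3 -m inch '[39,4,4,0,0.067,0,1,  39,3,7,0,0.067,0,1,  38,4,9,0,0.067,0,1,  38,3,12,0,0.067,0,1]'; python3 -c "
from h import *
plan(.428,-.188,.16,-25,1,n=99)
d=cams.get_image('wrist');cv2.imwrite('pics/w1.png',d['color'][:,:,::-1])
import pickle;pickle.dump(d,open('w1.pkl','wb'))
plan(.428,-.188,.16,-25,1,n=99)
"
```

```text
clock: 1.5
eef_pos: [0.45, 0.1648, 0.1914]
eef_rot: [-0.538, 0.458, -0.458, 0.539]
wrist_force: [0.2, -0.8, 0.1]
opening: 0.0853
clock: 1.92
eef_pos: [0.4377, -0.0305, 0.1743]
eef_rot: [0.455, -0.541, 0.542, -0.455]
wrist_force: [0.5, 0.8, 0.5]
opening: 0.0849
clock: 2.25
eef_pos: [0.4272, -0.1881, 0.1602]
eef_rot: [0.378, -0.597, 0.597, -0.378]
wrist_force: [0.7, -0.4, -0.2]
opening: 0.0849
need 1 clock 2.25 pos (array([ 0.4272, -0.1881,  0.1602]), 'yaw', np.float64(-25.3), 'F', array([ 0.7, -0.4, -0.2]), 'op', 0.0849) 
[0,0,1,0,-0.006,0,1]
need 1 clock 2.3 pos (array([ 0.4267, -0.1964,  0.1605]), 'yaw', np.float64(-26.1), 'F', array([ 1. , -8.1,  0.7]), 'op', 0.0855) 
[-8,0,-2,0,-0.019,0,1]
```

View pics/w1.png

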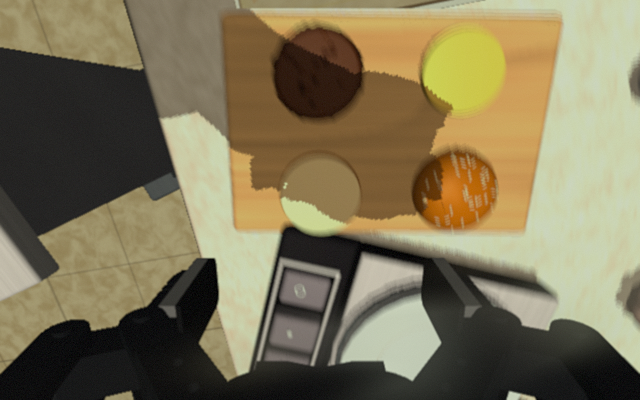

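```bash
python3 -m inch '[0,0,0,0,0,0,1]'; cat >> h.py <<'E'
def meas(d,ks,guess):
    for k in ks:
        print(k,np.round(fit(d,*guess[k],PR[k],R=.008),4))
G={"cheese":(.5625,-.149),"patty":(.4646,-.106),"heel":(.428,-.188),"crown":(.526,-.231)}
E
python3 -c "
from h import *
plan(.428,-.188,.16,-25,1,n=99)
d=cams.get_image('wrist')
im=d['color'][:,:,::-1].copy()
meas(d,G.keys(),G)
for k in G:
  h=cv2.convexHull(proj(d,cyl(*G[k],PR[k])).astype(np.int32));cv2.polylines(im,[h],1,(255,0,0))
cv2.imwrite('pics/w2.png',im)
"
```

```text
clock: 2.38
eef_pos: [0.4269, -0.1906, 0.1603]
eef_rot: [0.377, -0.598, 0.599, -0.377]
wrist_force: [0.1, 1.1, 0.7]
opening: 0.0854
need 1 clock 2.38 pos (array([ 0.4269, -0.1906,  0.1603]), 'yaw', np.float64(-25.6), 'F', array([0.1, 1.1, 0.7]), 'op', 0.0854) 
[-3,0,0,0,-0.011,0,1]
cheese [ 0.564  -0.1465 43.9313]
patty [ 0.4641 -0.104  78.6845]
heel [ 0.4295 -0.1835 50.6615]
crown [ 0.5255 -0.2275 56.9981]
```

View pics/w2.png

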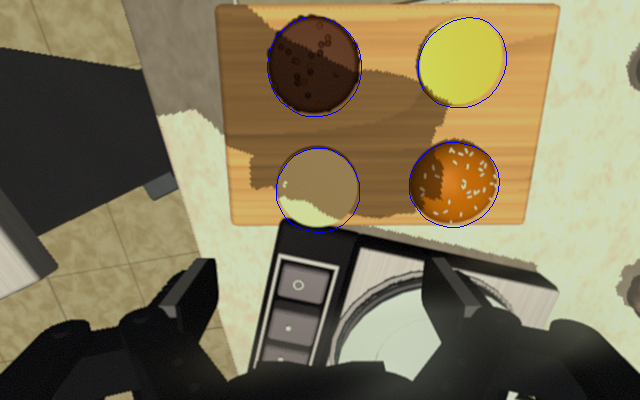

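```bash
python3 -c "
from h import *
s=ctrl.sense();d=cams.get_image('wrist')
R=Ro.from_quat(s['eef_rot']).as_matrix();p=s['eef_pos']
for t in (-5,0,5,10,14):
  print(t,proj(d,[p+R@np.array([w,t/1000,z*.0427]) for z in(-1,1) for w in (-.011,.011)]).round(0).tolist())
print(p0(s))
"
```

```text
-5 [[209.0, 260.0], [214.0, 309.0], [426.0, 260.0], [421.0, 309.0]]
0 [[213.0, 255.0], [218.0, 302.0], [422.0, 255.0], [418.0, 302.0]]
5 [[217.0, 250.0], [221.0, 296.0], [419.0, 250.0], [415.0, 296.0]]
10 [[220.0, 245.0], [224.0, 290.0], [416.0, 245.0], [412.0, 290.0]]
14 [[222.0, 241.0], [226.0, 285.0], [413.0, 241.0], [410.0, 285.0]]
(array([ 0.4272, -0.188 ,  0.1602]), 'yaw', np.float64(-25.4), 'F', array([ 0.1, -0.4, -0. ]), 'op', 0.0851)
```

```bash
python3 -m inch '[-2,30,0,0,0,0,1, 0,30,0,0,0,0,1, 0,30,0,0,0,0,1, 0,25,0,0,0,0,1, 0,10,0,0,0,0,1]';python3 -m inch '[0,8,0,0,0,0,1, 0,0,0,0,0,0,1]'; python3 -c "
from h import *
plan(.428,-.186,.027,-25,1,n=99)
d=cams.get_image('wrist')
im=d['color'][:,:,::-1].copy()
cv2.imwrite('pics/w3.png',im)
"
```

```text
clock: 2.9
eef_pos: [0.4282, -0.1821, 0.0328]
eef_rot: [-0.381, 0.597, -0.595, 0.38]
wrist_force: [0.1, 0.2, -0.1]
opening: 0.0855
clock: 3.07
eef_pos: [0.4284, -0.183, 0.0262]
eef_rot: [-0.38, 0.597, -0.596, 0.38]
wrist_force: [0.3, 0.3, 0.1]
opening: 0.0854
need 1 clock 3.07 pos (array([ 0.4284, -0.183 ,  0.0262]), 'yaw', np.float64(-25.0), 'F', array([0.3, 0.3, 0.1]), 'op', 0.0854) 
[3,-1,1,0,-0,0,1]
```

View pics/w3.png

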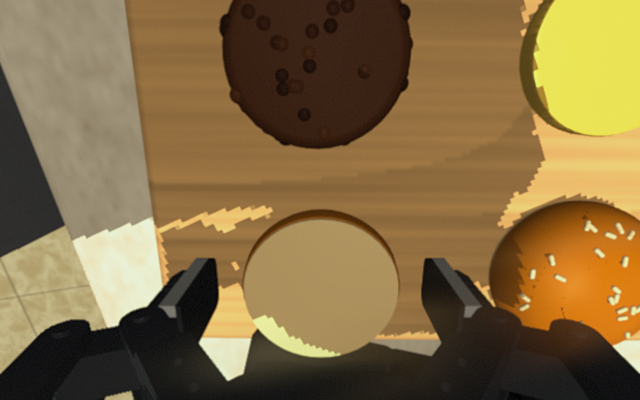

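```bash
python3 -c "
from h import *
d=cams.get_image('wrist')
s=ctrl.sense()
print(p0(s))
for uv in [(321,287),(244,287),(399,287),(321,219),(321,356)]: print(ray(d,uv,.034).round(4))
meas(d,['heel'],G)
"
```

```text
(array([ 0.4287, -0.1837,  0.0277]), 'yaw', np.float64(-25.1), 'F', array([-0.1, -0.1, -0.4]), 'op', 0.0855)
[ 0.4299 -0.1837  0.034 ]
[ 0.4021 -0.1707  0.034 ]
[ 0.458  -0.1968  0.034 ]
[ 0.442  -0.1577  0.034 ]
[ 0.416  -0.2136  0.034 ]
heel [ 0.43   -0.184  45.5976]
```

```bash
python3 -m inch '[2,0,0,0,0,0,0.9, 0,0,0,0,0,0,0.5, 0,0,0,0,0,0,0.5, 0,0,0,0,0,0,0.5]' 30; python3 -m inch '[0,0,0,0,0,0,0.5, 0,0,0,0,0,0,0.5]'; python3 -c "
from h import *
print(p0(ctrl.sense()))
d=cams.get_image('wrist')
im=d['color'][:,:,::-1].copy()
cv2.imwrite('pics/w4.png',im)
"
```

```text
clock: 3.5
eef_pos: [0.428, -0.1864, 0.0285]
eef_rot: [0.379, -0.596, 0.597, -0.38]
wrist_force: [-1.8, 0.7, 8.1]
opening: 0.063
clock: 3.67
eef_pos: [0.428, -0.1864, 0.0285]
eef_rot: [0.379, -0.596, 0.597, -0.38]
wrist_force: [-0.5, -0.6, 8.4]
opening: 0.0628
(array([ 0.428 , -0.1864,  0.0285]), 'yaw', np.float64(-25.1), 'F', array([-0.5, -0.6,  8.4]), 'op', 0.0628)
```

View pics/w4.png

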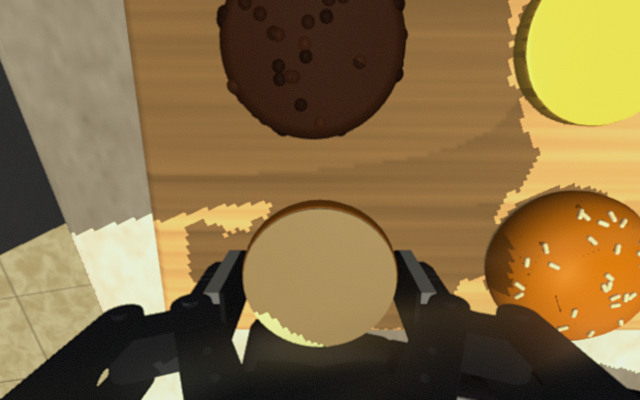

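```bash
python3 -c "
from h import *
s=ctrl.sense();d=cams.get_image('wrist')
R=Ro.from_quat(s['eef_rot']).as_matrix();p=s['eef_pos']
for t in (-5,0,5,10,14):
  print(t,proj(d,[p+R@np.array([w,t/1000,z*.0316]) for z in(-1,1) for w in (-.011,.011)]).round(0).tolist())
im=cv2.imread('pics/w4.png')[220:340,170:470];cv2.imwrite('pics/w4c.png',cv2.resize(im,None,fx=2.6,fy=2.6,interpolation=2))
im=cv2.imread('pics/w3.png')[220:340,170:470];cv2.imwrite('pics/w3c.png',cv2.resize(im,None,fx=2.6,fy=2.6,interpolation=2))
"
```

```text
-5 [[237.0, 260.0], [241.0, 309.0], [398.0, 260.0], [394.0, 309.0]]
0 [[240.0, 255.0], [244.0, 302.0], [395.0, 255.0], [392.0, 302.0]]
5 [[243.0, 250.0], [246.0, 296.0], [393.0, 250.0], [390.0, 296.0]]
10 [[245.0, 245.0], [248.0, 290.0], [390.0, 245.0], [387.0, 290.0]]
14 [[247.0, 241.0], [250.0, 285.0], [389.0, 241.0], [386.0, 285.0]]
```

View pics/w4c.png

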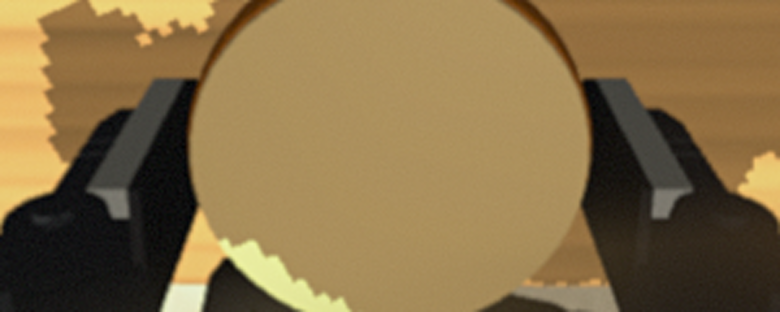

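View pics/w3c.png

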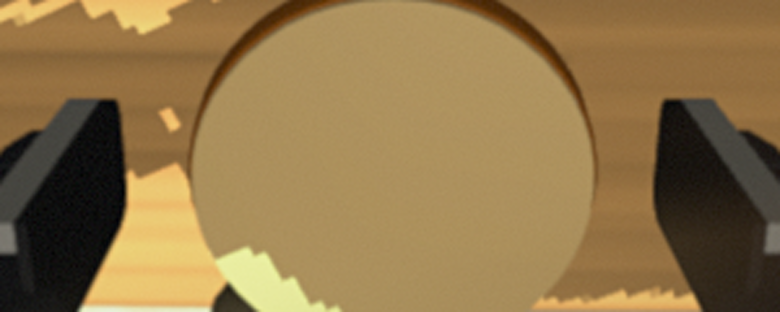

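```bash
python3 -m inch '[0,-10,0,0,0,0,0.5, 0,-30,0,0,0,0,0.5, 0,-30,0,0,0,0,0.5]';  python3 -c "
from h import *
plan(.451,-.3605,.1,-25,.5,n=99)
"
```

```text
clock: 4.02
eef_pos: [0.4269, -0.1861, 0.098]
eef_rot: [-0.379, 0.598, -0.596, 0.379]
wrist_force: [0.6, -0.8, -0.6]
opening: 0.0623
need 5 clock 4.02 pos (array([ 0.4269, -0.1861,  0.098 ]), 'yaw', np.float64(-25.2), 'F', array([ 0.6, -0.8, -0.6]), 'op', 0.0623) 
[30,0,19,0,-0.001,0,0.5,  29,0,19,0,-0.001,0,0.5,  30,-1,19,0,-0,0,0.5,  29,0,19,0,-0.001,0,0.5,  30,-1,20,0,-0,0,0.5]
```

```bash
python3 -m inch '[30,0,19,0,0,0,0.5,  29,0,19,0,0,0,0.5,  30,-1,19,0,0,0,0.5,  29,0,19,0,0,0,0.5, 20,0,12,0,0,0,0.5]'; python3 -m inch '[10,0,7,0,0,0,0.5, 0,0,0,0,0,0,0.5]';  python3 -c "
from h import *
plan(.451,-.3605,.0635,-25,.5,n=99)
d=cams.get_image('wrist')
pr=[(.057,.078),(.059,.078)]
print(fit(d,.451,-.361,pr,.006))
im=d['color'][:,:,::-1].copy()
cv2.imwrite('pics/w5.png',im)
"
```

```text
clock: 4.43
eef_pos: [0.4491, -0.3522, 0.0997]
eef_rot: [0.379, -0.596, 0.598, -0.379]
wrist_force: [0.2, 0.6, -0.9]
opening: 0.0629
clock: 4.6
eef_pos: [0.4507, -0.3635, 0.099]
eef_rot: [0.378, -0.596, 0.598, -0.378]
wrist_force: [-0.1, 0.0, 0.2]
opening: 0.0629
need 1 clock 4.6 pos (array([ 0.4507, -0.3635,  0.099 ]), 'yaw', np.float64(-25.3), 'F', array([-0.1,  0. ,  0.2]), 'op', 0.0629) 
[-3,35,-1,0,-0.006,0,0.5]
(np.float64(0.4495), np.float64(-0.3575), np.float64(35.289228708690786))
```

View pics/w5.png

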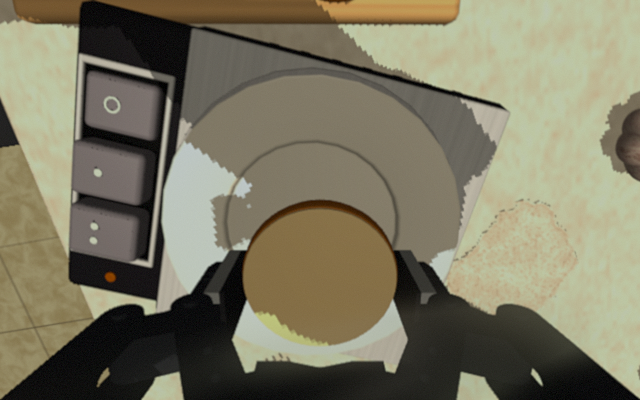

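```bash
python3 -c "
from h import *
d=cams.get_image('wrist');print(p0(ctrl.sense()))
def circ(P,r):
  P=np.array(P)[:,:2];f=lambda q:np.hypot(*(P-q[:2]).T)-r
  s=least_squares(f,P.mean(0)-[0,.01]);return s.x,s.fun*1000
im=cv2.cvtColor(d['color'],cv2.COLOR_RGB2GRAY).astype(float);im=cv2.GaussianBlur(im,(3,3),0)
# inner circle: dark ring search radially from predicted centre
for zz,r in ((.051,.042),(.0512,.043),(.0512,.0445)):
  pts=[]
  for th in np.radians(np.arange(-10,140,4)):
    # angles about direction away from tool (image up = -tool x)
    a=np.radians(65-25+25)+th-np.radians(65)+np.radians(0)
    rr=np.arange(r-.008,r+.008,.0004)
    P=np.c_[.451+rr*np.cos(a),-.3605+rr*np.sin(a),0*rr+zz]
    uv=proj(d,P); 
    v=cv2.remap(im.astype(np.float32),uv[:,0:1].astype(np.float32),uv[:,1:2].astype(np.float32),1).ravel()
    dk=v-(np.r_[v[:6].mean()]+v[-6:].mean())/2
    i=dk.argmin()
    if dk[i]<-8 and 0<i<len(rr)-1: pts.append(P[i])
  c,f=circ(pts,r);print(r,len(pts),c.round(4),f.round(1))
  P=np.array(pts)[:,:2];q=least_squares(lambda q:np.hypot(*(P-q[:2]).T)-q[2],[.451,-.36,r]);print(q.x.round(4))
"
```

```text
(array([ 0.4504, -0.3596,  0.0984]), 'yaw', np.float64(-25.2), 'F', array([ 0.6,  0.4, -0.9]), 'op', 0.0628)
0.042 28 [ 0.4542 -0.3555] [ 0.4  0.   0.1  0.1 -0.3 -0.2 -0.6 -0.9 -0.7 -0.6 -0.8 -0.6 -0.4 -0.5
 -0.6 -0.3 -0.4  0.   0.5  0.5  0.6  1.1  1.7  1.9  2.1 -2.2 -2.2 -2.2]
[ 0.4553 -0.3541  0.0405]
0.043 38 [ 0.4524 -0.3547] [ 1.3  1.3  1.2  0.8  0.4  0.4  0.4  0.   0.   0.1 -0.3 -0.6 -0.5 -0.8
 -0.6 -0.5 -0.7 -0.4 -0.6 -0.3 -0.3  0.   0.   0.   0.5  0.6  0.7  1.3
  1.4  1.6  1.9  2.2 -4.7 -5.2 -5.3  3.   3.8  4.2]
[ 0.4516 -0.3561  0.0443]
0.0445 37 [ 0.4513 -0.3561] [ 0.7  0.4  0.5  0.2 -0.1 -0.1  0.  -0.3 -0.2 -0.  -0.3 -0.2 -0.  -0.3
 -0.5 -0.3 -0.5 -0.3 -0.  -0.1 -0.2  0.1  0.4 -0.   0.4  0.8  0.8  0.9
  0.9  1.1  1.2  1.7 -6.3 -6.1  1.7  2.3  2.6]
[ 0.4512 -0.3562  0.0447]
```

```bash
python3 -m inch '[-1,18,0,0,0,0,0.5, 0,12,0,0,0,0,0.5,  0,3,0,0,0,0,0.5, 0,1,0,0,0,0,0.5]'; python3 -m inch '[0,1,0,0,0,0,0.5, 0,0,0,0,0,0,0.5]'
```

```text
clock: 5.03
eef_pos: [0.4506, -0.3572, 0.0637]
eef_rot: [-0.38, 0.598, -0.595, 0.38]
wrist_force: [-2.2, 5.3, 7.4]
opening: 0.0628
clock: 5.2
eef_pos: [0.4506, -0.3573, 0.0637]
eef_rot: [-0.379, 0.598, -0.595, 0.38]
wrist_force: [-1.9, 4.1, 5.6]
opening: 0.0629
```

```bash
python3 -m inch '[0,0,0,0,0,0,0.76, 0,0,0,0,0,0,0.86, 0,0,0,0,0,0,0.92]'; python3 -m inch '[0,-10,0,0,0,0,0.92, 0,-25,0,0,0,0,1,0,-30,0,0,0,0,1,0,-10,0,0,0,0,1, 0,0,0,0,0,0,1]';  python3 -c "
from h import *
print(p0(ctrl.sense()))
d=cams.get_image('wrist')
im=d['color'][:,:,::-1].copy()
cv2.imwrite('pics/w6.png',im)
"
```

```text
clock: 5.45
eef_pos: [0.4512, -0.3594, 0.0634]
eef_rot: [0.379, -0.597, 0.597, -0.379]
wrist_force: [-0.1, -0.3, 0.4]
opening: 0.0784
clock: 5.87
eef_pos: [0.4522, -0.3607, 0.1414]
eef_rot: [0.378, -0.595, 0.598, -0.38]
wrist_force: [1.0, -1.1, -0.4]
opening: 0.0854
(array([ 0.4522, -0.3607,  0.1414]), 'yaw', np.float64(-25.2), 'F', array([ 1. , -1.1, -0.4]), 'op', 0.0854)
```

View pics/w6.png

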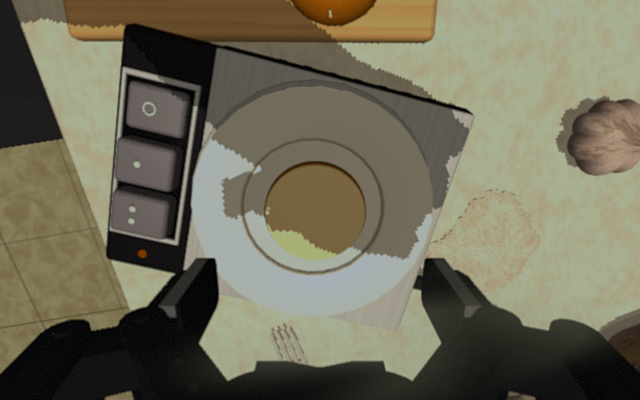

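```bash
cat > mes.py <<'E'
from h import *
def ctr(d,L,Rr,T,B,z):
    um,vm=(L+Rr)/2,(T+B)/2
    P=np.array([ray(d,q,z) for q in [(L,vm),(Rr,vm),(um,T),(um,B)]])
    return P.mean(0).round(4),"dia",np.round([np.linalg.norm(P[0]-P[1]),np.linalg.norm(P[2]-P[3])],4)
E
python3 -c "
from mes import *
d=cams.get_image('wrist');s=ctrl.sense()
print(p0(s))
print('ring',ctr(d,242,383,139,273,.0515));print('heel',ctr(d,265,366,164,261,.069));print('rim',ctr(d,186,437,82,318,.058))
pr=[(.051,.032),(.069,.032)]
print('heelfit W',fit(d,.451,-.358,pr,.006),'plateW',fit(d,.451,-.358,[(.0585,.078)],.006), 'ring',fit(d,.451,-.358,[(.0515,.0445)],.006))
im=d['color'][95:335,170:450,::-1];cv2.imwrite('pics/w6c.png',cv2.resize(im,None,fx=2.5,fy=2.5,interpolation=2))
d=cams.get_image('top')
print('heelfit T',fit(d,.451,-.358,pr,.006),'plateT',fit(d,.451,-.358,[(.0585,.078)],.006))
"
```

```text
(array([ 0.4513, -0.3596,  0.1387]), 'yaw', np.float64(-25.1), 'F', array([-1.1, -0.3, -1. ]), 'op', 0.0856)
ring (array([ 0.4498, -0.3556,  0.0515]), 'dia', array([0.0929, 0.0927]))
heel (array([ 0.4526, -0.3548,  0.069 ]), 'dia', array([0.0615, 0.0623]))
rim (array([ 0.4508, -0.3523,  0.058 ]), 'dia', array([0.1597, 0.1579]))
heelfit W (np.float64(0.4505), np.float64(-0.36), np.float64(28.782673474451535)) plateW (np.float64(0.4495), np.float64(-0.3575), np.float64(33.92686297719611)) ring (np.float64(0.449), np.float64(-0.358), np.float64(37.691611927638526))
heelfit T (np.float64(0.457), np.float64(-0.3655), np.float64(1.6737264501288123)) plateT (np.float64(0.4465), np.float64(-0.3575), np.float64(23.39047961190122))
```

View pics/w6c.png

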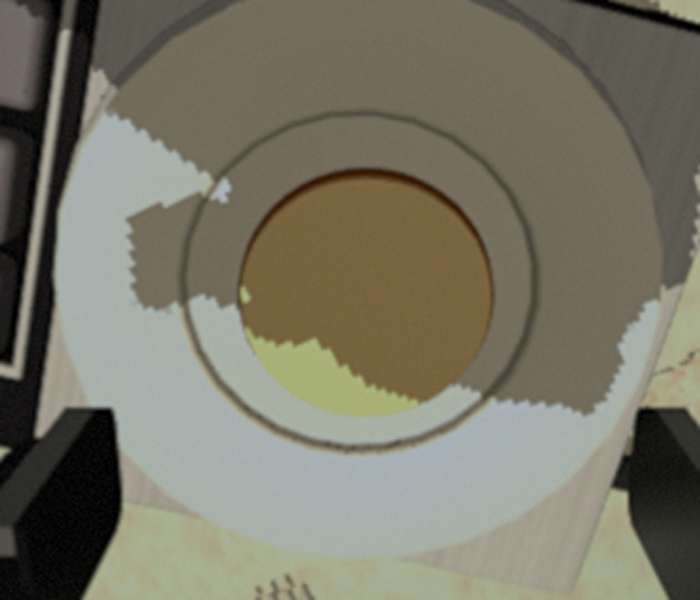

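```bash
python3 -c "
from h import *
plan(.4645,-.1055,.06,-25,1,n=99)"
```

```text
need 7 clock 6.02 pos (array([ 0.451 , -0.3593,  0.138 ]), 'yaw', np.float64(-25.1), 'F', array([ 0.3,  0.1, -1.2]), 'op', 0.0853) 
[-34,11,-14,0,-0,0,1,  -34,11,-14,0,-0,0,1,  -34,11,-14,0,-0,0,1,  -33,11,-13,0,-0.001,0,1,  -34,11,-13,0,-0,0,1,  -33,12,-14,0,-0.001,0,1,  -34,11,-13,0,-0,0,1]
```

```bash
python3 -m inch '[-34,4,-14,0,0,0,1,  -34,5,-14,0,0,0,1,  -34,6,-14,0,0,0,1,  -33,11,-13,0,0,0,1,  -34,15,-13,0,0,0,1]'; python3 -m inch '[-33,20,-14,0,0,0,1,  -24,15,-10,0,0,0,1, -10,3,-3,0,0,0,1,0,0,0,0,0,0,1,0,0,0,0,0,0,1]'; python3 -c "
from mes import *
plan(.4645,-.1055,.025,-25,1,n=99)
d=cams.get_image('wrist')
meas(d,['patty'],G)
im=d['color'][:,:,::-1].copy()
cv2.imwrite('pics/w7.png',im)"
```

```text
clock: 6.43
eef_pos: [0.4608, -0.1765, 0.0966]
eef_rot: [-0.379, 0.597, -0.597, 0.379]
wrist_force: [0.8, 0.4, -0.7]
opening: 0.0852
clock: 6.85
eef_pos: [0.4652, -0.1062, 0.0589]
eef_rot: [-0.38, 0.597, -0.597, 0.379]
wrist_force: [-0.2, -0.7, 0.2]
opening: 0.0854
need 1 clock 6.85 pos (array([ 0.4652, -0.1062,  0.0589]), 'yaw', np.float64(-25.1), 'F', array([-0.2, -0.7,  0.2]), 'op', 0.0854) 
[0,34,-1,0,-0.002,0,1]
patty [ 0.4661 -0.1015 51.3973]
```

View pics/w7.png

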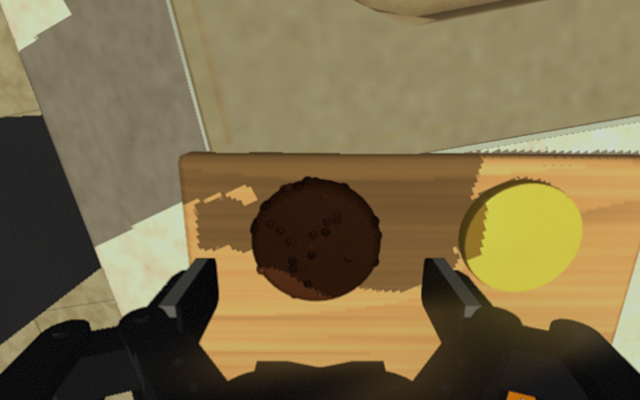

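```bash
python3 -m inch '[0,20,-1,0,0,0,1,  0,12,0,0,0,0,1, 0,2,0,0,0,0,1, 0,0,0,0,0,0,1]'; python3 -c "
from mes import *
plan(.4645,-.1055,.025,-25,1,n=99)
d=cams.get_image('wrist')
meas(d,['patty'],G)
im=d['color'][:,:,::-1].copy()
cv2.imwrite('pics/w8.png',im)"
```

```text
clock: 7.23
eef_pos: [0.4643, -0.107, 0.0253]
eef_rot: [0.379, -0.597, 0.597, -0.378]
wrist_force: [-0.5, -0.5, 0.3]
opening: 0.0853
need 1 clock 7.23 pos (array([ 0.4643, -0.107 ,  0.0253]), 'yaw', np.float64(-25.3), 'F', array([-0.5, -0.5,  0.3]), 'op', 0.0853) 
[-1,0,0,0,-0.005,0,1]
patty [ 0.4666 -0.1015 46.3012]
```

View pics/w8.png

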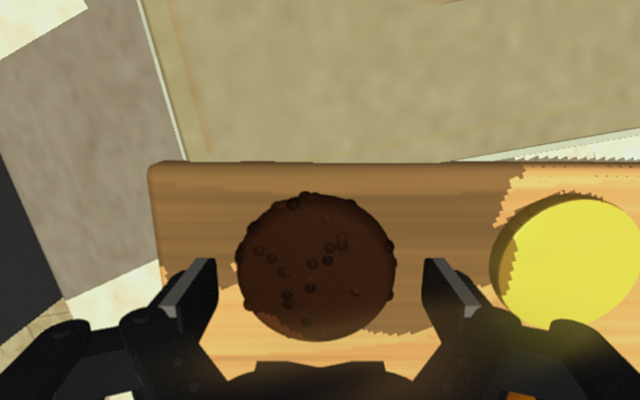

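```bash
python3 -m inch '[-2,0,-1,0,0,0,1, 0,0,0,0,0,0,0.5, 0,0,0,0,0,0,0.5, 0,0,0,0,0,0,0.5]' 30; python3 -m inch '[0,0,0,0,0,0,0.5, 0,0,0,0,0,0,0.5]'; python3 -c "
from h import *
print(p0(ctrl.sense()))
d=cams.get_image('wrist')
im=d['color'][:,:,::-1].copy()
cv2.imwrite('pics/w9.png',im)
"
```

```text
clock: 7.62
eef_pos: [0.4648, -0.1031, 0.0262]
eef_rot: [0.379, -0.597, 0.597, -0.38]
wrist_force: [-1.4, 1.2, 7.9]
opening: 0.0647
clock: 7.78
eef_pos: [0.4647, -0.1031, 0.0261]
eef_rot: [0.379, -0.597, 0.597, -0.38]
wrist_force: [-1.2, -0.3, 7.0]
opening: 0.0649
(array([ 0.4647, -0.1031,  0.0261]), 'yaw', np.float64(-25.1), 'F', array([-1.2, -0.3,  7. ]), 'op', 0.0649)
```

View pics/w9.png

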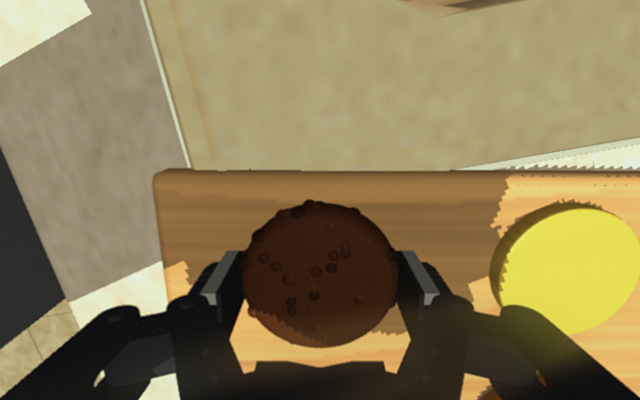

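```bash
python3 -m inch '[0,-20,0,0,0,0,0.5, 0,-35,0,0,0,0,0.5, 0,-35,0,0,0,0,0.5]';  python3 -c "
from h import *
plan(.4506,-.3573,.1,-25,.5,n=99)
"
```

```text
clock: 8.08
eef_pos: [0.4636, -0.103, 0.116]
eef_rot: [-0.38, 0.598, -0.596, 0.378]
wrist_force: [1.3, 0.7, -0.8]
opening: 0.065
need 7 clock 8.08 pos (array([ 0.4636, -0.103 ,  0.116 ]), 'yaw', np.float64(-25.2), 'F', array([ 1.3,  0.7, -0.8]), 'op', 0.065) 
[34,2,14,0,-0,0,0.5,  34,2,14,0,-0.001,0,0.5,  34,2,14,0,-0,0,0.5,  33,3,14,0,-0.001,0,0.5,  34,2,13,0,-0,0,0.5,  33,3,14,0,-0.001,0,0.5,  34,2,13,0,-0,0,0.5]
```

```bash
python3 -m inch '[34,2,14,0,0,0,0.5,  34,2,14,0,0,0,0.5,  34,2,14,0,0,0,0.5,  33,3,14,0,0,0,0.5,  34,2,13,0,0,0,0.5]'; python3 -m inch '[33,3,14,0,0,0,0.5,  22,2,9,0,0,0,0.5, 12,0,4,0,0,0,0.5,0,0,0,0,0,0,0.5,0,0,0,0,0,0,0.5]'; python3 -c "
from h import *
plan(.4506,-.3573,.0791,-25,.5,n=99)
"
```

```text
clock: 8.5
eef_pos: [0.4552, -0.2865, 0.1047]
eef_rot: [0.379, -0.596, 0.597, -0.38]
wrist_force: [0.6, -0.4, -1.1]
opening: 0.0643
clock: 8.92
eef_pos: [0.4507, -0.3569, 0.0993]
eef_rot: [-0.379, 0.597, -0.597, 0.379]
wrist_force: [-0.3, 0.3, -1.5]
opening: 0.0647
need 1 clock 8.92 pos (array([ 0.4507, -0.3569,  0.0993]), 'yaw', np.float64(-25.2), 'F', array([-0.3,  0.3, -1.5]), 'op', 0.0647) 
[0,20,0,0,-0.003,0,0.5]
```

```bash
python3 -m inch '[0,13,0,0,0,0,0.5, 0,4,0,0,0,0,0.5,  0,2,0,0,0,0,0.5, 0,1,0,0,0,0,0.5,0,1,0,0,0,0,0.5]'; python3 -m inch '[0,0,0,0,0,0,0.5]'
```

```text
clock: 9.33
eef_pos: [0.4513, -0.3555, 0.0792]
eef_rot: [-0.379, 0.597, -0.596, 0.38]
wrist_force: [-3.7, 7.4, 24.2]
opening: 0.0646
clock: 9.42
eef_pos: [0.4513, -0.3555, 0.0793]
eef_rot: [-0.379, 0.597, -0.596, 0.38]
wrist_force: [-2.1, 6.2, 9.1]
opening: 0.065
```

```bash
python3 -m inch '[0,0,0,0,0,0,0.78, 0,0,0,0,0,0,0.86, 0,0,0,0,0,0,0.94]'; python3 -m inch '[0,-10,0,0,0,0,0.94, 0,-25,0,0,0,0,1,0,-30,0,0,0,0,1,0,0,0,0,0,0,1, 0,0,0,0,0,0,1]';  python3 -c "
from h import *
print(p0(ctrl.sense()))
d=cams.get_image('wrist')
im=d['color'][:,:,::-1].copy()
cv2.imwrite('pics/w10.png',im)
plan(.5635,-.1485,.07,-25,1,n=99)
"
```

```text
clock: 9.67
eef_pos: [0.4514, -0.3573, 0.0786]
eef_rot: [0.379, -0.597, 0.597, -0.379]
wrist_force: [0.1, -0.2, 0.1]
opening: 0.0809
clock: 10.08
eef_pos: [0.4518, -0.3581, 0.1453]
eef_rot: [0.379, -0.596, 0.598, -0.38]
wrist_force: [-0.9, 0.1, -0.9]
opening: 0.0856
(array([ 0.4518, -0.3581,  0.1453]), 'yaw', np.float64(-25.2), 'F', array([-0.9,  0.1, -0.9]), 'op', 0.0856)
need 7 clock 10.13 pos (array([ 0.4514, -0.3575,  0.1442]), 'yaw', np.float64(-25.1), 'F', array([-0.6, -0.3, -0.5]), 'op', 0.0858) 
[-34,11,2,0,-0,0,1,  -34,11,2,0,-0,0,1,  -34,10,2,0,-0,0,1,  -34,11,2,0,-0.001,0,1,  -34,10,2,0,-0,0,1,  -33,11,1,0,-0.001,0,1,  -34,10,2,0,-0,0,1]
```

View pics/w10.png

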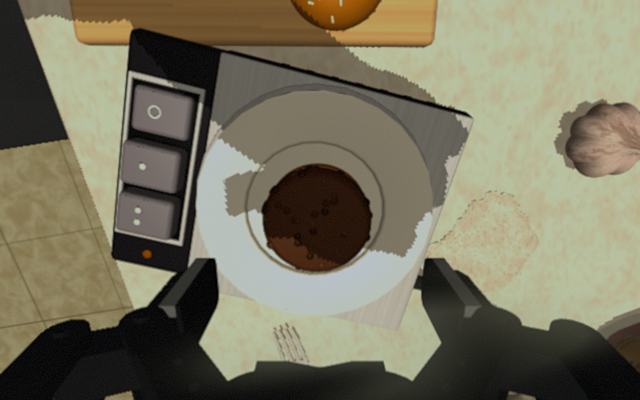

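```bash
python3 -m inch '[-34,3,2,0,0,0,1,  -34,3,2,0,0,0,1,  -34,5,2,0,0,0,1,  -34,8,2,0,0,0,1,  -34,12,2,0,0,0,1]'; python3 -m inch '[-33,20,1,0,0,0,1,  -24,20,2,0,0,0,1, -10,14,0,0,0,0,1,0,8,0,0,0,0,1,0,0,0,0,0,0,1]'; python3 -c "
from mes import *
plan(.5635,-.1485,.03,-25,1,n=99)
d=cams.get_image('wrist')
meas(d,['cheese','crown'],G)
im=d['color'][:,:,::-1].copy()
cv2.imwrite('pics/w11.png',im)"
```

```text
clock: 10.55
eef_pos: [0.5328, -0.2064, 0.1118]
eef_rot: [-0.379, 0.597, -0.597, 0.379]
wrist_force: [-0.3, 0.9, -0.5]
opening: 0.0854
clock: 10.97
eef_pos: [0.5619, -0.1489, 0.0482]
eef_rot: [-0.38, 0.598, -0.596, 0.378]
wrist_force: [0.4, -1.3, 0.8]
opening: 0.0857
need 1 clock 10.97 pos (array([ 0.5619, -0.1489,  0.0482]), 'yaw', np.float64(-25.1), 'F', array([ 0.4, -1.3,  0.8]), 'op', 0.0857) 
[-1,18,1,0,-0.002,0,1]
cheese [ 0.5605 -0.147  21.4654]
crown [ 0.527  -0.229  15.3245]
```

View pics/w11.png

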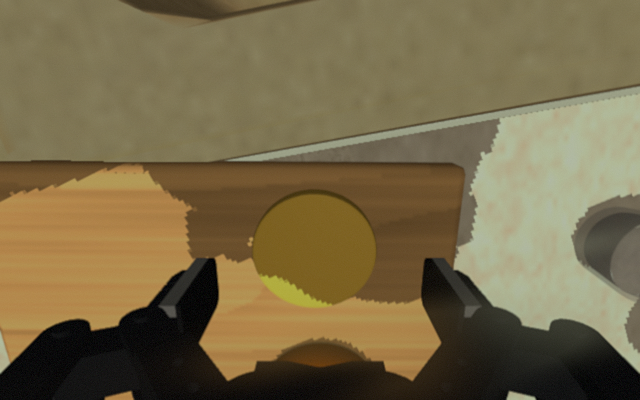

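```bash
python3 -m inch '[0,15,0,0,0,0,1,  0,6,0,0,0,0,1, 0,2,0,0,0,0,1, 0,0,0,0,0,0,1]'; python3 -c "
from mes import *
plan(.5635,-.1485,.0245,-25,1,n=99)
d=cams.get_image('wrist')
im=d['color'][:,:,::-1].copy()
cv2.imwrite('pics/w12.png',im)"
```

```text
clock: 11.35
eef_pos: [0.563, -0.1499, 0.0276]
eef_rot: [0.379, -0.597, 0.597, -0.378]
wrist_force: [0.4, 0.5, 0.3]
opening: 0.0853
need 1 clock 11.35 pos (array([ 0.563 , -0.1499,  0.0276]), 'yaw', np.float64(-25.3), 'F', array([0.4, 0.5, 0.3]), 'op', 0.0853) 
[-2,3,0,0,-0.005,0,1]
```

View pics/w12.png

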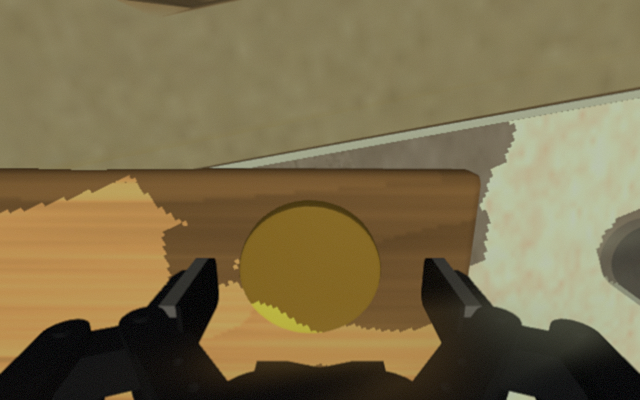

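```bash
python3 -c "
from mes import *
d=cams.get_image('wrist');s=ctrl.sense();R=Ro.from_quat(s['eef_rot']).as_matrix();print(p0(s))
c=ctr(d,240,380,205,332,.026);print(c,'tool',(R.T@(c[0]-s['eef_pos'])*1000).round(1))
# heel/patty in same manner at grasp, poses from record
z0=s['eef_pos'][2]
print('heel',R.T@(ctr(d,244,398,205,347,z0+.0055)[0]-s['eef_pos']))
print('patty',R.T@(ctr(d,243,398,205,347,z0+.0039)[0]-s['eef_pos']))
"
```

```text
(array([ 0.5635, -0.1494,  0.028 ]), 'yaw', np.float64(-25.2), 'F', array([-0. ,  0.2, -0.9]), 'op', 0.0856)
(array([ 0.5616, -0.1455,  0.026 ]), 'dia', array([0.0587, 0.059 ])) tool [-2.7  2.  -3.4]
heel [-0.00307412 -0.00552258  0.00121742]
patty [-0.00222782 -0.00392266  0.00106233]
```

```bash
python3 -m inch '[0,2,-4,0,0,0,1, 0,1,0,0,0,0,1, 0,0,0,0,0,0,0.6, 0,0,0,0,0,0,0.5, 0,0,0,0,0,0,0.5]' 30; python3 -m inch '[0,0,0,0,0,0,0.5, 0,0,0,0,0,0,0.5]'; python3 -c "
from h import *
print(p0(ctrl.sense()))
d=cams.get_image('wrist')
im=d['color'][:,:,::-1].copy()
cv2.imwrite('pics/w13.png',im)
"
```

```text
clock: 11.87
eef_pos: [0.5604, -0.1468, 0.0254]
eef_rot: [0.379, -0.597, 0.597, -0.38]
wrist_force: [-1.8, 0.2, 8.6]
opening: 0.0586
clock: 12.03
eef_pos: [0.5604, -0.1468, 0.0254]
eef_rot: [0.379, -0.597, 0.597, -0.38]
wrist_force: [-1.4, 0.8, 12.8]
opening: 0.0586
(array([ 0.5604, -0.1468,  0.0254]), 'yaw', np.float64(-25.2), 'F', array([-1.4,  0.8, 12.8]), 'op', 0.0586)
```

View pics/w13.png

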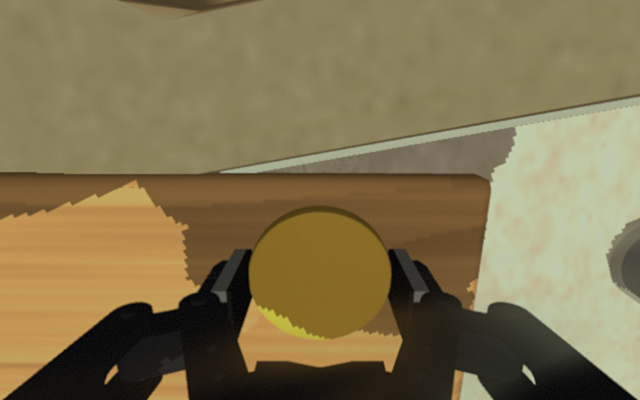

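```bash
python3 -m inch '[0,-15,0,0,0,0,0.5, 0,-35,0,0,0,0,0.5, 0,-40,0,0,0,0,0.5,0,-10,0,0,0,0,0.5]';  python3 -c "
from mes import *
d=cams.get_image('wrist');s=ctrl.sense();R=Ro.from_quat(s['eef_rot']).as_matrix()
cv2.imwrite('pics/w14.png',d['color'][:,:,::-1])
c=ctr(d,249,391,210,338,s['eef_pos'][2]+.0006);print('tool',(R.T@(c[0]-s['eef_pos'])*1000).round(1),c[1:])
plan(.4508,-.3578,.115,-25,.5,n=99)
"
```

```text
clock: 12.42
eef_pos: [0.5615, -0.1476, 0.1289]
eef_rot: [0.378, -0.596, 0.598, -0.38]
wrist_force: [0.8, -0.8, -0.2]
opening: 0.0586
tool [-1.5 -0.6  0.7] ('dia', array([0.0587, 0.0589]))
need 6 clock 12.47 pos (array([ 0.5619, -0.1475,  0.1289]), 'yaw', np.float64(-25.2), 'F', array([ 0.9, -0.2,  0.2]), 'op', 0.0587) 
[40,2,-2,0,-0,0,0.5,  40,2,-2,0,-0.001,0,0.5,  39,2,-2,0,-0,0,0.5,  40,3,-2,0,-0.001,0,0.5,  39,2,-2,0,-0,0,0.5,  40,3,-1,0,-0.001,0,0.5]
```

View pics/w14.png

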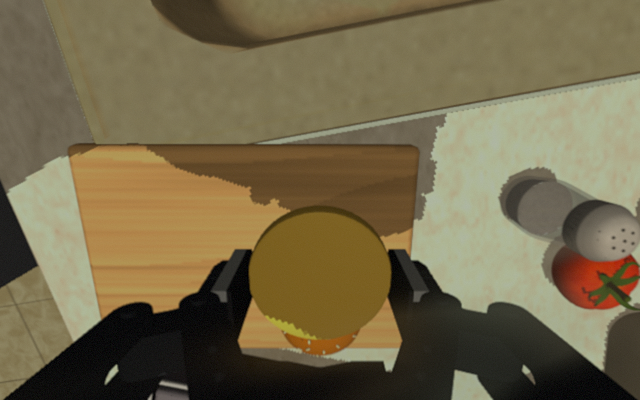

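```bash
python3 -m inch '[40,2,-2,0,0,0,0.5,  40,2,-2,0,0,0,0.5,  39,2,-2,0,0,0,0.5,  40,3,-2,0,0,0,0.5,  38,2,-2,0,0,0,0.5]'; python3 -m inch '[25,2,-1,0,0,0,0.5, 12,1,0,0,0,0,0.5,0,0,0,0,0,0,0.5,0,0,0,0,0,0,0.5]'; python3 -c "
from h import *
plan(.4509,-.3566,.0924,-25,.5,n=99)
"
```

```text
clock: 12.88
eef_pos: [0.4659, -0.3222, 0.1126]
eef_rot: [-0.379, 0.597, -0.597, 0.379]
wrist_force: [0.5, -0.4, 0.3]
opening: 0.0586
clock: 13.22
eef_pos: [0.4506, -0.3534, 0.1098]
eef_rot: [-0.379, 0.597, -0.597, 0.379]
wrist_force: [-0.6, 0.7, -0.3]
opening: 0.0584
need 1 clock 13.22 pos (array([ 0.4506, -0.3534,  0.1098]), 'yaw', np.float64(-25.2), 'F', array([-0.6,  0.7, -0.3]), 'op', 0.0584) 
[3,17,2,0,-0.003,0,0.5]
```

```bash
python3 -m inch '[2,9,1,0,0,0,0.5, 0,3,0,0,0,0,0.5,  0,1,0,0,0,0,0.5, 0,0,0,0,0,0,0.5,0,0,0,0,0,0,0.5]'; python3 -m inch '[0,2,0,0,0,0,0.5,0,1,0,0,0,0,0.5,0,0,0,0,0,0,0.5]'
```

```text
clock: 13.63
eef_pos: [0.451, -0.3554, 0.0971]
eef_rot: [-0.38, 0.597, -0.596, 0.379]
wrist_force: [0.2, -0.6, 0.5]
opening: 0.0583
clock: 13.88
eef_pos: [0.4506, -0.356, 0.0942]
eef_rot: [-0.379, 0.597, -0.597, 0.379]
wrist_force: [-0.6, 0.2, -0.5]
opening: 0.0587
```

```bash
python3 -m inch '[0,1,1,0,0,0,0.5,0,1,0,0,0,0,0.5,0,0,0,0,0,0,0.5]'
```

```text
clock: 14.13
eef_pos: [0.4517, -0.3568, 0.0925]
eef_rot: [0.379, -0.597, 0.597, -0.379]
wrist_force: [-0.4, 0.2, 1.0]
opening: 0.0583
```

```bash
python3 -m inch '[-1,0,0,0,0,0,0.5,0,1,0,0,0,0,0.5,0,0,0,0,0,0,0.5]'
```

```text
clock: 14.38
eef_pos: [0.452, -0.3562, 0.0924]
eef_rot: [0.379, -0.597, 0.597, -0.379]
wrist_force: [-2.4, 0.1, 13.5]
opening: 0.0583
```

Contact at the expected height. Release and look.

```bash
python3 -m inch '[0,0,0,0,0,0,0.72, 0,0,0,0,0,0,0.82, 0,0,0,0,0,0,0.94]'; python3 -m inch '[0,-10,0,0,0,0,0.94, 0,-25,0,0,0,0,1,0,-25,0,0,0,0,1,0,0,0,0,0,0,1, 0,0,0,0,0,0,1]';  python3 -c "
from h import *
print(p0(ctrl.sense()))
d=cams.get_image('wrist')
im=d['color'][:,:,::-1].copy()
cv2.imwrite('pics/w15.png',im)
im=d['color'][95:335,170:450,::-1];cv2.imwrite('pics/w15c.png',cv2.resize(im,None,fx=2.5,fy=2.5,interpolation=2))
plan(.526,-.2295,.08,-25,1,n=99)
"
```

```text
clock: 14.63
eef_pos: [0.4519, -0.3555, 0.0912]
eef_rot: [-0.379, 0.597, -0.597, 0.379]
wrist_force: [0.0, 0.9, -0.2]
opening: 0.0797
clock: 15.05
eef_pos: [0.4526, -0.356, 0.1529]
eef_rot: [0.379, -0.596, 0.598, -0.38]
wrist_force: [0.1, -0.3, -0.3]
opening: 0.0853
(array([ 0.4526, -0.356 ,  0.1529]), 'yaw', np.float64(-25.1), 'F', array([ 0.1, -0.3, -0.3]), 'op', 0.0853)
need 5 clock 15.1 pos (array([ 0.4522, -0.3555,  0.1519]), 'yaw', np.float64(-25.1), 'F', array([ 0. ,  0.1, -0.8]), 'op', 0.0852) 
[-29,14,3,0,-0,0,1,  -29,14,3,0,-0.001,0,1,  -29,15,2,0,-0,0,1,  -29,14,3,0,-0.001,0,1,  -29,15,2,0,-0,0,1]
```

View pics/w15c.png

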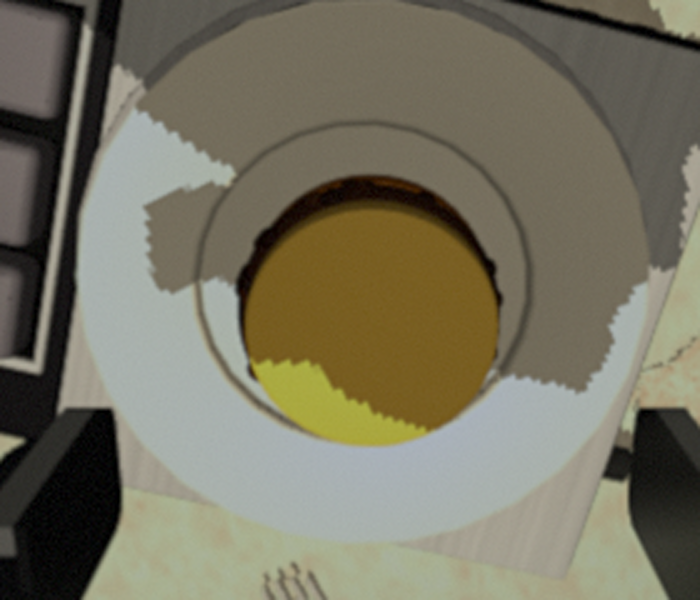

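```bash
python3 -m inch '[-29,10,3,0,0,0,1,  -29,12,3,0,0,0,1,  -29,15,2,0,0,0,1,  -29,14,3,0,0,0,1,  -20,14,2,0,0,0,1]'; python3 -m inch '[-9,5,0,0,0,0,1,0,0,0,0,0,0,1,0,0,0,0,0,0,1]'; python3 -c "
from mes import *
plan(.526,-.2295,.03,-25,1,n=99)
d=cams.get_image('wrist')
meas(d,['crown'],G)
im=d['color'][:,:,::-1].copy()
cv2.imwrite('pics/w16.png',im)"
```

```text
clock: 15.52
eef_pos: [0.5222, -0.235, 0.0846]
eef_rot: [-0.38, 0.597, -0.596, 0.38]
wrist_force: [-0.1, 0.8, -0.6]
opening: 0.0852
clock: 15.77
eef_pos: [0.5245, -0.2306, 0.081]
eef_rot: [-0.38, 0.597, -0.597, 0.379]
wrist_force: [-0.1, -0.5, 1.5]
opening: 0.0853
need 2 clock 15.77 pos (array([ 0.5245, -0.2306,  0.081 ]), 'yaw', np.float64(-25.2), 'F', array([-0.1, -0.5,  1.5]), 'op', 0.0853) 
[-1,25,0,0,-0.001,0,1,  -1,26,1,0,-0.002,0,1]
crown [ 0.5265 -0.228  44.6191]
```

View pics/w16.png

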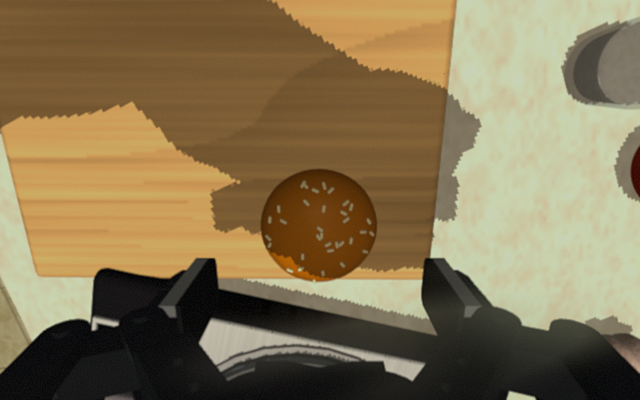

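```bash
python3 -m inch '[0,25,0,0,0,0,1,  0,20,0,0,0,0,1, 0,8,0,0,0,0,1, 0,2,0,0,0,0,1, 0,0,0,0,0,0,1]'; python3 -c "
from mes import *
plan(.526,-.2295,.026,-25,1,n=99)
d=cams.get_image('wrist')
meas(d,['crown'],G)
im=d['color'][:,:,::-1].copy()
cv2.imwrite('pics/w17.png',im)"
```

```text
clock: 16.23
eef_pos: [0.5247, -0.2312, 0.0266]
eef_rot: [0.379, -0.597, 0.597, -0.378]
wrist_force: [-0.4, 0.1, -0.1]
opening: 0.0854
need 1 clock 16.23 pos (array([ 0.5247, -0.2312,  0.0266]), 'yaw', np.float64(-25.3), 'F', array([-0.4,  0.1, -0.1]), 'op', 0.0854) 
[-2,1,0,0,-0.005,0,1]
crown [ 0.5265 -0.227  41.6577]
```

View pics/w17.png

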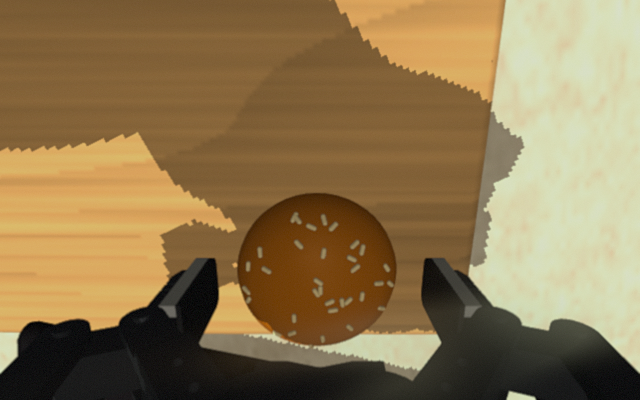

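```bash
python3 -m inch '[-1,0,-1,0,0,0,1, 0,0,0,0,0,0,0.6, 0,0,0,0,0,0,0.5, 0,0,0,0,0,0,0.5,0,0,0,0,0,0,0.5]' 30; python3 -m inch '[0,0,0,0,0,0,0.5]'; python3 -c "
from mes import *
d=cams.get_image('wrist');s=ctrl.sense();R=Ro.from_quat(s['eef_rot']).as_matrix();print(p0(s))
f=fit(d,.5265,-.228,PR['crown'],.006);print(f,R.T@(np.array([f[0],f[1],s['eef_pos'][2]])-s['eef_pos']))
im=d['color'][:,:,::-1].copy()
cv2.imwrite('pics/w18.png',im)
"
```

```text
clock: 16.7
eef_pos: [0.5252, -0.2286, 0.0274]
eef_rot: [0.379, -0.597, 0.597, -0.38]
wrist_force: [-2.0, 0.2, 7.1]
opening: 0.0647
clock: 16.78
eef_pos: [0.5252, -0.2286, 0.0274]
eef_rot: [0.379, -0.597, 0.597, -0.38]
wrist_force: [-1.2, 0.8, 8.1]
opening: 0.0648
(array([ 0.5252, -0.2286,  0.0274]), 'yaw', np.float64(-25.1), 'F', array([-1.2,  0.7,  7. ]), 'op', 0.0646)
(np.float64(0.5269999999999999), np.float64(-0.2275), np.float64(41.41573012437054)) [-1.77758882e-03  2.13017654e-06  1.14313057e-03]
```

View pics/w18.png

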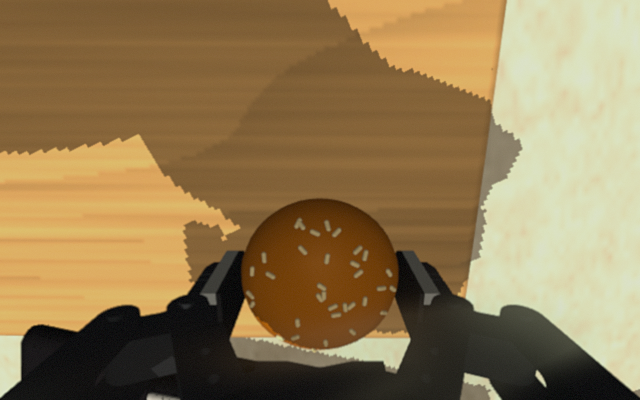

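```bash
python3 -m inch '[0,-15,0,0,0,0,0.5, 0,-35,0,0,0,0,0.5, 0,-40,0,0,0,0,0.5,0,-15,0,0,0,0,0.5,0,0,0,0,0,0,0.5]';  python3 -c "
from mes import *
plan(.4517,-.3566,.125,-25,.5,n=99)
"
```

```text
clock: 17.25
eef_pos: [0.5266, -0.2293, 0.1354]
eef_rot: [0.378, -0.595, 0.599, -0.381]
wrist_force: [-0.3, -0.2, -0.2]
opening: 0.0643
need 4 clock 17.25 pos (array([ 0.5266, -0.2293,  0.1354]), 'yaw', np.float64(-25.1), 'F', array([-0.3, -0.2, -0.2]), 'op', 0.0643) 
[37,3,-3,0,-0.001,0,0.5,  37,2,-4,0,-0,0,0.5,  37,3,-3,0,-0.001,0,0.5,  36,2,-4,0,-0,0,0.5]
```

```bash
python3 -m inch '[37,3,-3,0,0,0,0.5,  37,2,-4,0,0,0,0.5,  37,3,-3,0,0,0,0.5,  25,2,-3,0,0,0,0.5, 10,0,-1,0,0,0,0.5]'; python3 -m inch '[0,0,0,0,0,0,0.5,0,0,0,0,0,0,0.5]'; python3 -c "
from mes import *
plan(.4517,-.3566,.1044,-25,.5,n=99)
"
```

```text
clock: 17.67
eef_pos: [0.4468, -0.3582, 0.1206]
eef_rot: [0.378, -0.598, 0.598, -0.377]
wrist_force: [-0.5, -0.7, -0.3]
opening: 0.0646
clock: 17.83
eef_pos: [0.4501, -0.3543, 0.1208]
eef_rot: [-0.379, 0.597, -0.597, 0.379]
wrist_force: [-0.0, 0.4, -0.6]
opening: 0.0644
need 1 clock 17.83 pos (array([ 0.4501, -0.3543,  0.1208]), 'yaw', np.float64(-25.2), 'F', array([-0. ,  0.4, -0.6]), 'op', 0.0644) 
[1,16,2,0,-0.003,0,0.5]
```

```bash
python3 -m inch '[1,8,2,0,0,0,0.5, 0,3,0,0,0,0,0.5,  0,1,0,0,0,0,0.5, 0,0,0,0,0,0,0.5,0,0,0,0,0,0,0.5]'; python3 -m inch '[0,1,0,0,0,0,0.5,0,1,0,0,0,0,0.5,0,0,0,0,0,0,0.5]'
```

```text
clock: 18.25
eef_pos: [0.4518, -0.3559, 0.1091]
eef_rot: [-0.379, 0.597, -0.597, 0.379]
wrist_force: [0.2, -0.2, -0.9]
opening: 0.0643
clock: 18.5
eef_pos: [0.4515, -0.3565, 0.1072]
eef_rot: [0.379, -0.597, 0.597, -0.379]
wrist_force: [0.2, -0.4, -0.8]
opening: 0.0645
```

```bash
python3 -m inch '[0,1,0,0,0,0,0.5,0,1,0,0,0,0,0.5,0,0,0,0,0,0,0.5]'; python3 -m inch '[0,1,0,0,0,0,0.5,0,0,0,0,0,0,0.5]'
```

```text
clock: 18.75
eef_pos: [0.4514, -0.3565, 0.1052]
eef_rot: [-0.379, 0.597, -0.597, 0.379]
wrist_force: [-0.2, -0.4, -0.9]
opening: 0.0645
clock: 18.92
eef_pos: [0.4515, -0.3566, 0.1045]
eef_rot: [0.379, -0.597, 0.597, -0.379]
wrist_force: [-1.1, -0.2, 2.8]
opening: 0.0646
```

```bash
python3 -m inch '[0,1,0,0,0,0,0.5,0,0,0,0,0,0,0.5]';python3 -m inch '[0,0,0,0,0,0,0.78, 0,0,0,0,0,0,0.86, 0,0,0,0,0,0,0.96]'; python3 -m inch '[0,-10,0,0,0,0,1, 0,-25,0,0,0,0,1,0,-25,0,0,0,0,1,0,0,0,0,0,0,1, 0,0,0,0,0,0,1]';  python3 -c "
from h import *
print(p0(ctrl.sense()))
d=cams.get_image('wrist')
im=d['color'][:,:,::-1].copy()
cv2.imwrite('pics/w19.png',im)
d=cams.get_image('scene');im=d['color'][120:300,280:480,::-1];cv2.imwrite('pics/s19.png',cv2.resize(im,None,fx=3.3,fy=3.3,interpolation=2))
"
```

```text
clock: 19.08
eef_pos: [0.4515, -0.3567, 0.1044]
eef_rot: [0.379, -0.597, 0.597, -0.379]
wrist_force: [-2.9, 3.1, 13.4]
opening: 0.0644
clock: 19.33
eef_pos: [0.4515, -0.3566, 0.1032]
eef_rot: [0.379, -0.597, 0.597, -0.379]
wrist_force: [0.3, 0.2, 1.0]
opening: 0.0816
clock: 19.75
eef_pos: [0.4521, -0.357, 0.1649]
eef_rot: [0.379, -0.596, 0.598, -0.38]
wrist_force: [-0.6, 0.6, -0.6]
opening: 0.0852
(array([ 0.4521, -0.357 ,  0.1649]), 'yaw', np.float64(-25.1), 'F', array([-0.6,  0.6, -0.6]), 'op', 0.0852)
```

View pics/w19.png

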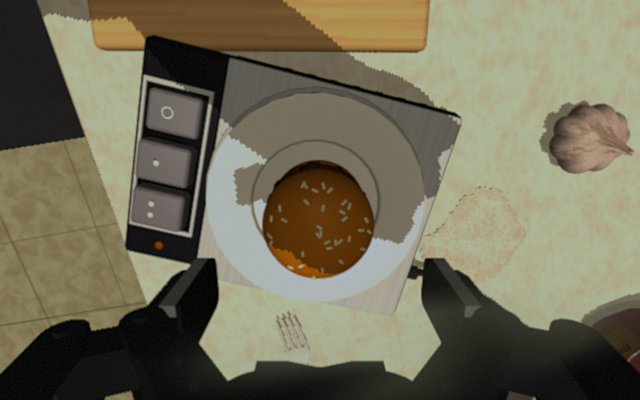

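View pics/s19.png

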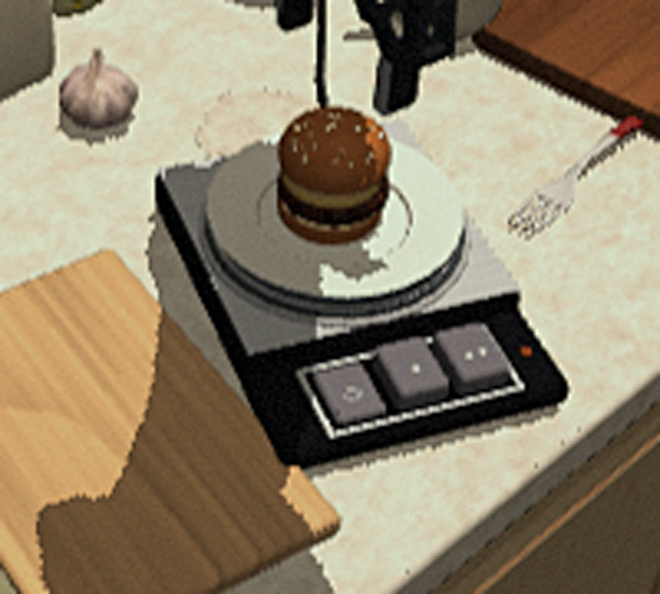

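```bash
python3 -c "
from h import *
d=cams.get_image('wrist');print(ray(d,(164,163),.04),ray(d,(164,204),.04),ray(d,(174,112),.031))
plan(.355,-.2855,.1,-39.4,0,n=99)
"
```

```text
[ 0.359479   -0.28334521  0.04      ] [ 0.34245564 -0.31030274  0.04      ] [ 0.38208111 -0.25392921  0.031     ]
need 4 clock 19.9 pos (array([ 0.4512, -0.3562,  0.1628]), 'yaw', np.float64(-25.1), 'F', array([-0.3,  0.5,  0. ]), 'op', 0.0852) 
[-6,16,-29,0,0.062,0,0,  -4,16,-30,0,0.062,0,0,  -2,15,-30,0,0.062,0,0,  0,16,-29,0,0.063,0,0]
```

```bash
python3 -m inch '[-6,0,-29,0,0.06,0,0.6,  -4,0,-30,0,0.06,0,0.2,  -2,5,-30,0,0.06,0,0,  0,20,-29,0,0.06,0,0, 0,20,0,0,0,0,0]' 60; python3 -m inch '[0,10,0,0,0,0,0,0,0,0,0,0,0,0,0,0,0,0,0,0,0]'; python3 -c "
from h import *
plan(.355,-.2855,.058,-39.4,0,n=99)
d=cams.get_image('wrist')
im=d['color'][:,:,::-1].copy()
cv2.imwrite('pics/w20.png',im)
d=cams.get_image('scene');im=d['color'][120:300,280:480,::-1];cv2.imwrite('pics/s20.png',cv2.resize(im,None,fx=3.3,fy=3.3,interpolation=2))
"
```

```text
clock: 20.32
eef_pos: [0.35, -0.2827, 0.1179]
eef_rot: [-0.304, 0.64, -0.637, 0.303]
wrist_force: [0.1, 0.4, -0.4]
opening: 0.0256
clock: 20.57
eef_pos: [0.3549, -0.2865, 0.1076]
eef_rot: [-0.305, 0.639, -0.637, 0.304]
wrist_force: [-0.9, 0.1, 0.1]
opening: 0.0
need 2 clock 20.57 pos (array([ 0.3549, -0.2865,  0.1076]), 'yaw', np.float64(-38.9), 'F', array([-0.9,  0.1,  0.1]), 'op', 0.0) 
[0,25,0,0,0.004,0,0,  -1,25,-1,0,0.004,0,0]
```

View pics/w20.png

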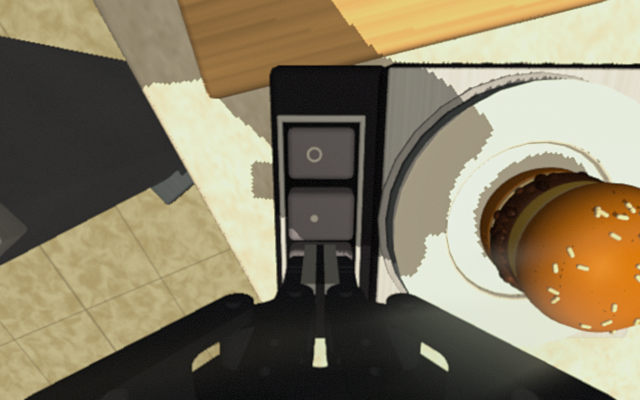

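View pics/s20.png

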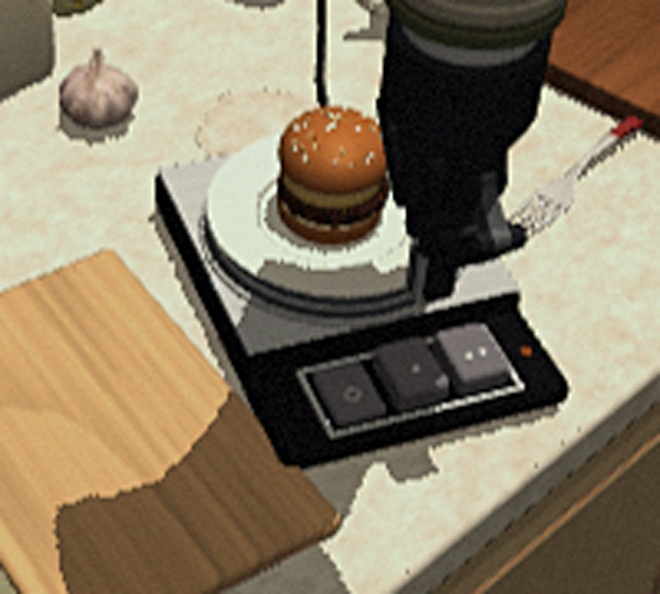

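```bash
python3 -c "
from h import *
d=cams.get_image('wrist');s=ctrl.sense();R=Ro.from_quat(s['eef_rot']).as_matrix();print(p0(s))
w=ray(d,(321,213),.04);print(w,(R.T@(w-s['eef_pos'])*1000).round(1))
"
```

```text
(array([ 0.3556, -0.2869,  0.1086]), 'yaw', np.float64(-38.9), 'F', array([-0.1, -0.1,  0.8]), 'op', 0.0001)
[ 0.36061715 -0.28275286  0.04      ] [-6.3 68.6  1.3]
```

```bash
python3 -m inch '[-3,20,0,0,0,0,0, 0,20,0,0,0,0,0,0,8,0,0,0,0,0,0,1,0,0,0,0,0,0,0,0,0,0,0,0]'; python3 -m inch '[0,2,0,0,0,0,0,0,2,0,0,0,0,0,0,0,0,0,0,0,0]'; python3 -c "
from h import *
print(p0(ctrl.sense()))
d=cams.get_image('wrist')
im=d['color'][:,:,::-1].copy()
cv2.imwrite('pics/w21.png',im)"
```

```text
clock: 21.13
eef_pos: [0.357, -0.2843, 0.0594]
eef_rot: [-0.305, 0.638, -0.638, 0.305]
wrist_force: [0.8, -0.3, 0.1]
opening: 0.0002
clock: 21.38
eef_pos: [0.3575, -0.2843, 0.0556]
eef_rot: [0.305, -0.638, 0.638, -0.305]
wrist_force: [0.1, -0.5, -0.4]
opening: 0.0002
(array([ 0.3575, -0.2843,  0.0556]), 'yaw', np.float64(-38.9), 'F', array([ 0.1, -0.5, -0.4]), 'op', 0.0002)
```

View pics/w21.png

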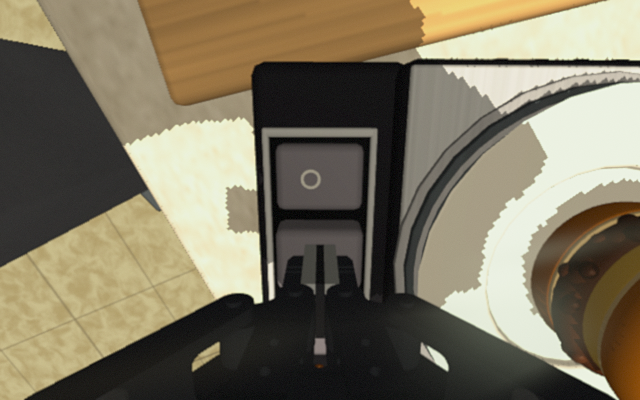

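```bash
python3 -m inch '[-5,0,0,0,0,0,0,0,0,0,0,0,0,0]'; python3 -m inch '[0,2,0,0,0,0,0,0,2,0,0,0,0,0,0,2,0,0,0,0,0,0,0,0,0,0,0,0]'; python3 -m inch '[0,2,0,0,0,0,0,0,2,0,0,0,0,0,0,0,0,0,0,0,0]'; python3 -c "
from h import *
print(p0(ctrl.sense()))
d=cams.get_image('wrist')
im=d['color'][:,:,::-1].copy()
cv2.imwrite('pics/w22.png',im)"
```

```text
clock: 21.6
eef_pos: [0.361, -0.2797, 0.0555]
eef_rot: [0.305, -0.638, 0.638, -0.305]
wrist_force: [0.7, 0.7, -0.3]
opening: 0.0002
clock: 21.93
eef_pos: [0.3602, -0.2803, 0.0489]
eef_rot: [-0.305, 0.638, -0.638, 0.305]
wrist_force: [-0.4, -0.3, -0.2]
opening: -0.0003
clock: 22.18
eef_pos: [0.3602, -0.2805, 0.0451]
eef_rot: [0.305, -0.638, 0.638, -0.305]
wrist_force: [-0.5, 0.8, -0.2]
opening: -0.0
(array([ 0.3602, -0.2805,  0.0451]), 'yaw', np.float64(-38.9), 'F', array([-0.5,  0.8, -0.2]), 'op', -0.0)
```

View pics/w22.png

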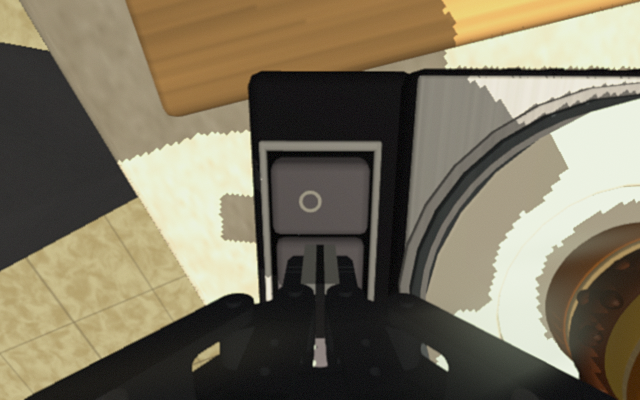

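```bash
python3 -m inch '[4,-2,0,0,0,0,0,0,0,0,0,0,0,0]'; python3 -c "
from h import *
print(p0(ctrl.sense()))
d=cams.get_image('wrist')
im=d['color'][:,:,::-1].copy()
cv2.imwrite('pics/w23.png',im[120:320,200:440].repeat(3,0).repeat(3,1))
d=cams.get_image('scene');im=d['color'][200:290,350:480,::-1];cv2.imwrite('pics/s23.png',cv2.resize(im,None,fx=6,fy=6,interpolation=2))
"
```

```text
clock: 22.4
eef_pos: [0.3573, -0.2841, 0.0474]
eef_rot: [0.305, -0.638, 0.638, -0.305]
wrist_force: [-0.2, -0.1, -0.5]
opening: -0.0006
(array([ 0.3573, -0.2841,  0.0474]), 'yaw', np.float64(-38.9), 'F', array([-0.2, -0.1, -0.5]), 'op', -0.0006)
```

View pics/w23.png

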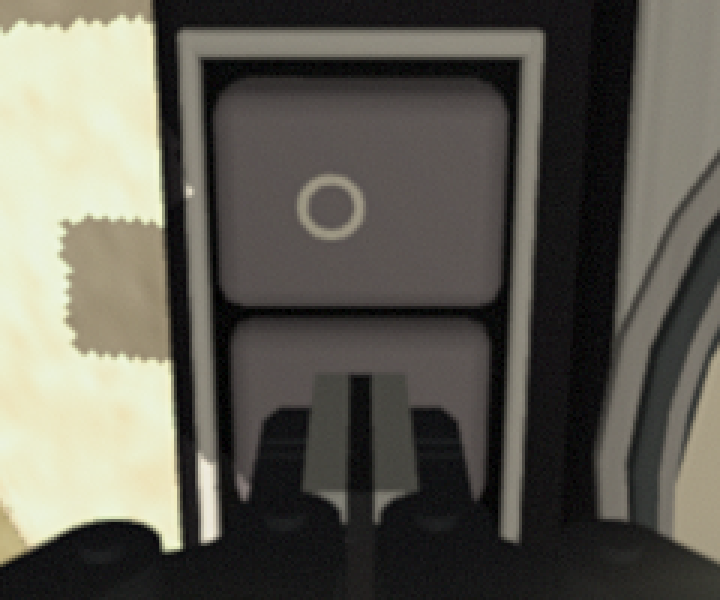

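View pics/s23.png

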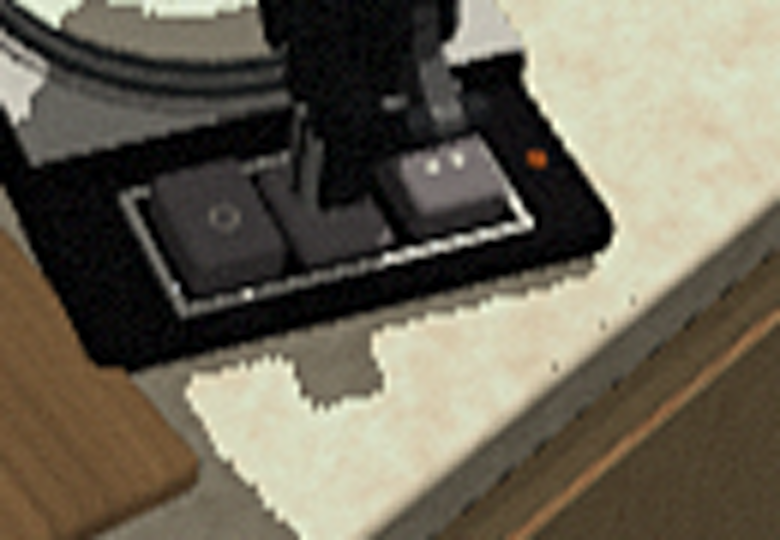

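```bash
python3 -m inch '[0,-20,0,0,0,0,0,0,-40,0,0,0,0,0,0,-40,0,0,0,0,0,0,-40,0,0,0,0,0,0,0,0,0,0,0,0]'; python3 -m inch '[-30,-10,-10,0,0,0,0,-40,0,-5,0,0,0,0,-40,0,0,0,0,0,0,-40,0,10,0,0,0,0,-30,0,10,0,0,0,0]';python3 -m inch '[-20,0,10,0,0,0,0,0,0,0,0,0,0,0]'; python3 -c "
from h import *
print(p0(ctrl.sense()))
for n in ('top','scene','wrist'):
  d=cams.get_image(n); cv2.imwrite(f'pics/{n}F.png',d['color'][:,:,::-1])
  if n=='scene':
    im=d['color'][150:290,320:480,::-1];cv2.imwrite('pics/sF.png',cv2.resize(im,None,fx=4.2,fy=4.2,interpolation=2))
  if n=='top':
    im=d['color'][160:310,280:430,::-1];cv2.imwrite('pics/tF.png',cv2.resize(im,None,fx=4,fy=4,interpolation=2))
"
```

```text
clock: 22.92
eef_pos: [0.3594, -0.2849, 0.1927]
eef_rot: [0.303, -0.636, 0.64, -0.306]
wrist_force: [1.1, -0.1, -0.9]
opening: -0.0001
clock: 23.33
eef_pos: [0.4765, -0.1433, 0.1974]
eef_rot: [-0.305, 0.638, -0.637, 0.306]
wrist_force: [0.5, -1.1, 0.1]
opening: -0.0001
clock: 23.5
eef_pos: [0.4996, -0.134, 0.197]
eef_rot: [0.306, -0.637, 0.637, -0.308]
wrist_force: [0.4, -0.4, -0.6]
opening: 0.0001
(array([ 0.4996, -0.134 ,  0.197 ]), 'yaw', np.float64(-38.5), 'F', array([ 0.4, -0.4, -0.6]), 'op', 0.0001)
```

View pics/sF.png

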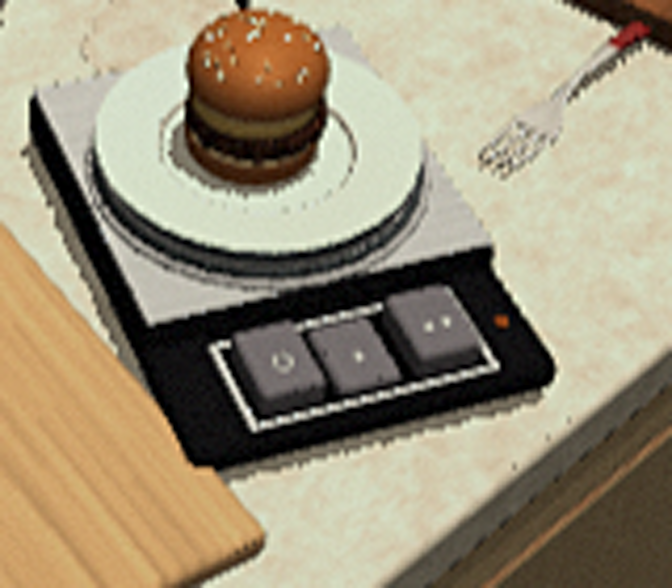

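View pics/tF.png

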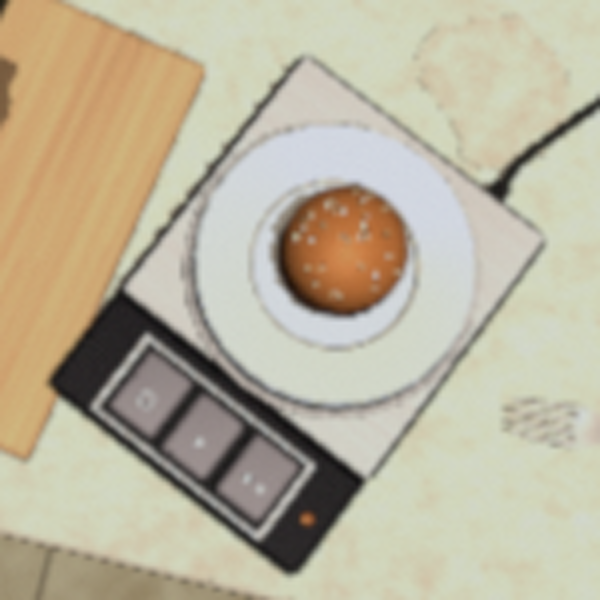

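View pics/sceneF.png

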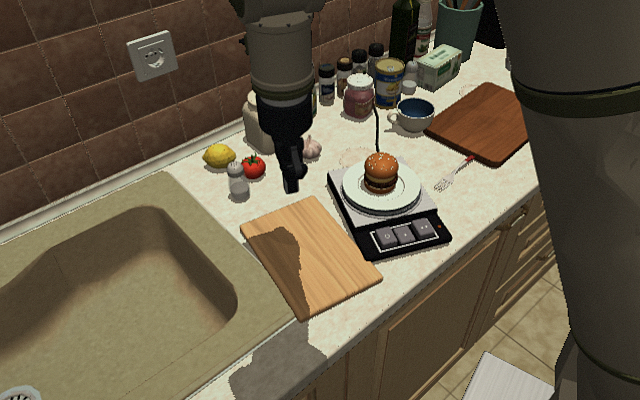

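```bash
python3 -c "
from h import *
pr=[(z+.077,r) for z,r in PR['crown']]
pr=[(z,r) for z,r in pr]
for n in ('top','scene'):
  d=cams.get_image(n)
  print(n,'crown',np.round(fit(d,.451,-.358,pr,.008),4),'ring',np.round(fit(d,.451,-.358,[(.0513,.0435)],.006),4),np.round(fit(d,.451,-.358,[(.0513,.045)],.006),4),'rim',np.round(fit(d,.451,-.358,[(.057,.078),(.059,.078)],.006),4))
  print(' stack all', np.round(fit(d,.451,-.358,[(.051,.032),(.069,.032),(.07,.033)]+pr,.008),4) if n=='scene' else '')
"
```

```text
top crown [  0.4505  -0.355  126.1164] ring [ 0.45   -0.3655 65.3526] [ 0.448 -0.364 57.21 ] rim [ 0.4515 -0.3595 49.1652]
 stack all 
scene crown [  0.4515  -0.3585 110.066 ] ring [ 0.447  -0.366  50.6968] [ 0.447  -0.366  52.6288] rim [  0.451   -0.364  104.0881]
 stack all [  0.4525  -0.36   132.0352]
```

```bash
python3 -m inch '[0,0,0,0,0,0,0,0,0,0,0,0,0,0]'; python3 -c "
from workcell import order
print(order.hand_in())"
```

```text
clock: 23.92
eef_pos: [0.4944, -0.1379, 0.1974]
eef_rot: [-0.304, 0.638, -0.638, 0.304]
wrist_force: [-0.0, 0.8, 0.1]
opening: -0.0006
the job is handed in; nothing more can be done
None
```

I built the burger on the plate in the order asked (bottom bun, patty, cheese, domed top), pressed the middle key, drew the arm clear and handed the job in at about 24 s.

- **Stack:** In the last pictures it stands upright with the dome up. From the recorded release poses I estimate the layers are centred on each other to about 1.5 mm.
- **Keys:** In the last pictures the low key is down and the off key up, while the high key never moved. The wrist force showed no press: it read near zero when sampled, so I rely on the pictures alone.
- **Other items:** The salt shaker, tomato and garlic look unmoved in the last scene picture. I saw no sign that the plate had shifted.

**Disagreement:** The stack may not be exactly in the middle of the plate. Measured against the rim, the top and scene cameras put it about 4–5 mm off in y. Allowing for each camera's offset I make it 2–4.5 mm. Fits to the ring round the plate's floor gave more, 8–10 mm, but shadows disturb them and I trust them less. All layers lie on the flat floor by the rim measurement, so I left it rather than risk sliding the finished stack.

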